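# Sort the screen clamps by spring strength and clamp the phone

## Task

The three spring clamps on the rail look alike, but not all of their springs are good: squeeze each by its handles, without forcing it, and feel how hard it pushes back. Clip the good ones over the top edge of the phone in the holder, upright, square to the edge and gently pushed down until they sit on the edge, one towards each end, and put any with a worn-out spring in the scrap tin. Do not press hard on the phone, and leave the bottle, the screwdriver and the suction cup where they are.

Things in the scene. Friction and masses are not known exactly. Their poses are not given: they have to be found in the camera images.
- clamp_a_grip (a point): one of three black plastic spring clamps that look alike (the letters tell nothing about the springs), clipped astride the rail at the start, jaws down. Point midway between the handles, 46 mm above the crotch, 10 mm below the tips: squeeze here. z up, x along hinge pin and rail, y from handle to handle. 87 mm tall, handles 20 mm wide along x; about 48 g
- clamp_a_seat (a point): crotch of clamp_a: top of its throat, which meets the edge of the rail or phone when it is pushed fully on (let go, it may ride up a few mm); the jaws reach 31 mm below; 46 mm below its grip point, same axes
- clamp_b_grip (a point): one of three black plastic spring clamps that look alike (the letters tell nothing about the springs), clipped astride the rail at the start, jaws down. Same point and axes as clamp_a_grip. Outside spread of all handles near the tips: 54 mm on the rail, 50 on the phone, 62 shut on nothing. Squeezed to 32 mm the jaws gape 22 mm; at 26 mm a stop, not to be forced
- clamp_b_seat (a point): crotch of clamp_b: top of its throat, which meets the edge of the rail or phone when it is pushed fully on (let go, it may ride up a few mm); the jaws reach 31 mm below; 46 mm below its grip point, same axes
- clamp_c_grip (a point): one of three black plastic spring clamps that look alike (the letters tell nothing about the springs), clipped astride the rail at the start, jaws down. Same point and axes as clamp_a_grip. Push-back on each finger when squeezed to 32 mm: about 14 to 18 N for a good spring, 3 to 5 N for a worn-out one; at 42 mm about 11 to 15 N and 2 to 4 N
- clamp_c_seat (a point): crotch of clamp_c: top of its throat, which meets the edge of the rail or phone when it is pushed fully on (let go, it may ride up a few mm); the jaws reach 31 mm below; 46 mm below its grip point, same axes
- rail_top (a point): middle of the top edge of the clamp rail: upright aluminium strip 240 mm long (x), 6 mm thick (y), top 75 mm above the bench, on a 260 by 70 by 8 mm foot, fixed to the bench; the clamps sit on it about 70 mm apart
- phone_edge (a point): middle of the upper long edge of the phone, which stands on its other long edge in a holder fixed to the bench. x along the edge, y through the thickness, z up. Phone 148 long, 74 tall, 9 mm thick; edge 90 mm above the bench. The holder (225 by 80 mm foot) grips its ends, up to 50 mm above the bench
- phone: the phone itself; its origin is the same point as phone_edge
- tin: scrap tin: open steel box, 170 mm (x) by 150 mm (y), 60 mm tall, walls and floor 4 mm; origin at the centre of its underside, z up; fixed to the bench
- alcohol: white bottle, 40 mm across, 100 mm tall, origin under its centre; bystander
- driver: black screwdriver lying on the bench, 160 mm long, 26 mm thick, origin under its middle, tip towards its +x; bystander
- suction: small suction cup with a ring handle, 38 mm across, 44 mm tall, origin under its centre; bystander
There are look-alikes about, which are no part of the job. What is shaped like the part that bears clamp_c_grip but purple is not meant.

How it is judged:
At the end, for the whole second after the job is handed in: Two clamps, one on each side of the middle by 15 to 72 mm, grip the phone's upper edge with over 15 N (only good springs can), crotch within 10 mm of the edge, centred within 7 mm, upright within 0.22 rad, square within 0.3 rad; the third is in the scrap tin; all at rest (((contact force between clamp_a and phone above 15 N and y of clamp_a_seat in the frame of phone_edge between -0.007 and 0.007 m and z of clamp_a_seat in the frame of phone_edge between -0.004 and 0.01 m and angle between clamp_a_seat's own z axis and vertical below 0.22 rad and angle between the x axis of clamp_a_seat and the x axis of phone_edge, either way round below 0.3 rad and x of clamp_a_seat in the frame of phone_edge between -0.072 and -0.015 m) or (contact force between clamp_b and phone above 15 N and y of clamp_b_seat in the frame of phone_edge between -0.007 and 0.007 m and z of clamp_b_seat in the frame of phone_edge between -0.004 and 0.01 m and angle between clamp_b_seat's own z axis and vertical below 0.22 rad and angle between the x axis of clamp_b_seat and the x axis of phone_edge, either way round below 0.3 rad and x of clamp_b_seat in the frame of phone_edge between -0.072 and -0.015 m) or (contact force between clamp_c and phone above 15 N and y of clamp_c_seat in the frame of phone_edge between -0.007 and 0.007 m and z of clamp_c_seat in the frame of phone_edge between -0.004 and 0.01 m and angle between clamp_c_seat's own z axis and vertical below 0.22 rad and angle between the x axis of clamp_c_seat and the x axis of phone_edge, either way round below 0.3 rad and x of clamp_c_seat in the frame of phone_edge between -0.072 and -0.015 m)) and ((contact force between clamp_a and phone above 15 N and y of clamp_a_seat in the frame of phone_edge between -0.007 and 0.007 m and z of clamp_a_seat in the frame of phone_edge between -0.004 and 0.01 m and angle between clamp_a_seat's own z axis and vertical below 0.22 rad and angle between the x axis of clamp_a_seat and the x axis of phone_edge, either way round below 0.3 rad and x of clamp_a_seat in the frame of phone_edge between 0.015 and 0.072 m) or (contact force between clamp_b and phone above 15 N and y of clamp_b_seat in the frame of phone_edge between -0.007 and 0.007 m and z of clamp_b_seat in the frame of phone_edge between -0.004 and 0.01 m and angle between clamp_b_seat's own z axis and vertical below 0.22 rad and angle between the x axis of clamp_b_seat and the x axis of phone_edge, either way round below 0.3 rad and x of clamp_b_seat in the frame of phone_edge between 0.015 and 0.072 m) or (contact force between clamp_c and phone above 15 N and y of clamp_c_seat in the frame of phone_edge between -0.007 and 0.007 m and z of clamp_c_seat in the frame of phone_edge between -0.004 and 0.01 m and angle between clamp_c_seat's own z axis and vertical below 0.22 rad and angle between the x axis of clamp_c_seat and the x axis of phone_edge, either way round below 0.3 rad and x of clamp_c_seat in the frame of phone_edge between 0.015 and 0.072 m)) and ((x of clamp_a_grip in the frame of tin between -0.095 and 0.095 m and y of clamp_a_grip in the frame of tin between -0.085 and 0.085 m and z of clamp_a_grip in the frame of tin between 0 and 0.1 m and contact force between clamp_a and tin above 0.1 N) or (x of clamp_b_grip in the frame of tin between -0.095 and 0.095 m and y of clamp_b_grip in the frame of tin between -0.085 and 0.085 m and z of clamp_b_grip in the frame of tin between 0 and 0.1 m and contact force between clamp_b and tin above 0.1 N) or (x of clamp_c_grip in the frame of tin between -0.095 and 0.095 m and y of clamp_c_grip in the frame of tin between -0.085 and 0.085 m and z of clamp_c_grip in the frame of tin between 0 and 0.1 m and contact force between clamp_c and tin above 0.1 N)) and linear speed of each of clamp_a, clamp_b, clamp_c below 0.02 m/s); the robot touches nothing.
It fails at once if a clamp's handles are squeezed far too hard (together more than 70 N, some 35 N a finger) (contact force between the fingers and clamp_a above 70 N or contact force between the fingers and clamp_b above 70 N or contact force between the fingers and clamp_c above 70 N).
It fails at once if the phone is pressed hard: a clamp rammed on it (more than 60 N, its own grip of about 26 N included) or the gripper leaning on it (more than 15 N) (contact force between any of clamp_a, clamp_b, clamp_c and phone above 60 N or contact force between any of the arm, the fingers and phone above 15 N).
It fails at once if the bottle, the screwdriver or the suction cup is moved by more than 30 mm (distance of any of alcohol, driver, suction from where it was at the start of the episode above 0.03 m).
It also fails if it takes over 70 s, if anything falls off the work surface, if the arm or the gripper's body presses on something with over 40 N, if the wrist force passes 120 N, or if a joint passes its speed limit or range.

## Robot

A 6-joint arm with a two-finger parallel gripper is mounted at the origin on the work surface. World frame = base frame: x ahead of the robot, y to its left, z up, the work surface at z = 0. Lengths are in m, angles in rad, forces in N, time in s.
With the tool pointing down it reaches from about 0.35 to 0.95 m from the base axis. Payload 17.4 kg.
Tool frame: the origin (TCP) lies midway between the tips of the shut fingers; the grasp point (between the pads) lies 19 mm behind it; x points along the fingers, y is the direction in which the jaws open and shut, and the axes are right-handed (so a half turn about x gives the same grasp; the last joint's range is limited). The gripper opens to 93 mm and grips with 3 to 60 N. Pads are 15 mm wide; open, the fingers measure 128 mm over their backs; the gripper's body (75 mm by 188 mm) begins 65 mm behind the grasp point.
Start: joints at [1.238, 0.116, 1.442, -0, 1.584, -0.038], TCP at [0.196, 0.646, 0.219] pointing down, gripper open.
Joint ranges: [-2.83, 2.83], [-0.83, 2.19], [0.07, 2.5], [-1.14, 4.28], [0.01, 3], [-2.97, 2.97]. Speed limits (rad/s): [1.89, 1.89, 2.22, 3.14, 3.14, 3.14].

## Interface

Orientations are given as a unit quaternion [x, y, z, w].
In Python, from plant import r gives the robot as it stands.
- The arm moves only by the tool servo_tool, never from a script. Its argument "plan" is a list of rows, each a list of 3 entries, a list of its own where there are three numbers: the opening in per cent of the stroke, from 0 (shut) to 100 (fully open), then the shift along the tool's x, y, z as a fraction of full scale, then the turn, a rotation vector about the tool's x, y, z as a fraction of full scale. In form: [[claw, [dx, dy, dz], [rx, ry, rz]], ...]. A call has 1 to 5 rows; each row shifts and turns the commanded pose from where the row before left it, along the tool's axes as they then stand; what a row does not reach is not made up. Full scale, the value 1, is 20 mm for a shift and 0.12 rad for a turn. A row lasts 1/12 s, in which the tool goes at most 41.7 mm and 7.16 degrees, less where a joint would pass 70% of its speed; a pose out of reach is approached as far as the arm can. A call with a number of a shift or a turn outside -1 to 1 is refused whole. A call with a gripper value outside its range is refused whole. The fingers move at their own pace and stop on an object; the grip force is fixed at half the most. Time passes only in rows, so rows that do not move let the fingers close. It gives the time, the measured TCP pose, the force and the opening at its end, in the units of the state.
- r.get_state(): the state, without advancing time (a new reading comes with each control period).
- r.grab_frame(name): name is "scene" or "top" or "wrist"; returns the picture (400x640x3 uint8, red, green, blue); there is no depth.
- r.camera_info(name): a dict with "mtx" (3x3 intrinsics, pixels), "rvec" (rotation vector, rad) and "tvec" (3), from world to camera coordinates, as OpenCV has them. Camera axes: x right, y down, z forward; pixel columns grow to the right and rows downward; lengths in m; the calibration is good to about 2 mm. A picture is of the moment at which its call begins: read the wrist's pose just before it. camera_info takes no time and is no camera call; for the wrist camera it gives the pose at the moment of the call.
- r.hand_in(): hands the job in, once; it reports no verdict.
The state is a dict: "clock": time; "qpos": joint angles; "joint_vel": joint speeds; "joint_efforts": joint torques, N m; "position": TCP position; "orientation": TCP orientation; "force": force on the tool from outside, world axes, zero at the start; "moment": the same for the moment, N m; "width": finger opening in m.
Only numpy, scipy, OpenCV 4.12 (cv2) and the standard library are available. Lean on these libraries where they do the work, as an engineer would, in place of code of your own. Each camera call takes 0.05 s, during which the arm holds its last target.

## Working session

There is one attempt and no reset: what is moved stays moved. The work goes in short steps, Python scripts to look and compute and a tool call to move; the robot and the scene stay as the last step left them, time stands still between calls to the robot, and variables do not carry over. Pictures are saved under pics/ and viewed, and the job is handed in when it is done.

Besides the shell and the picture viewer there is one more tool, called after "Call:" as name([rows], argument=value, ...), one row to a line, values as JSON. servo_tool: Moves the arm, as the interface text tells. Its arguments: {"type":"object","properties":{"plan":{"type":"array","items":{"type":"array"}}},"required":["plan"]}

```bash
ls; mkdir -p pics; cat > h.py <<'E'
import numpy as np, cv2
from plant import r
def cam(n):
    c=r.camera_info(n); R,_=cv2.Rodrigues(np.array(c["rvec"],float)); return np.array(c["mtx"],float),R,np.array(c["tvec"],float).ravel()
def ray(n,uv,C=None):
    K,R,t=C or cam(n); d=R.T@np.linalg.solve(K,[uv[0],uv[1],1]); return -R.T@t,d/np.linalg.norm(d)
def onz(n,uv,z,C=None):
    o,d=ray(n,uv,C); return o+d*(z-o[2])/d[2]
def proj(n,p,C=None):
    K,R,t=C or cam(n); q=K@(R@np.array(p,float)+t); return q[:2]/q[2]
def save(n,f):
    im=r.grab_frame(n); cv2.imwrite("pics/"+f,im[:,:,::-1]); return im
E
python3 - <<'E'
from h import *
print(r.get_state())
for n in ("scene","top","wrist"):
    save(n,n+"0.png"); K,R,t=cam(n); print(n,K.tolist(),(-R.T@t).round(3),R.round(3).tolist())
E
```

```text
pics
{'clock': 0.0, 'qpos': array([ 1.23821914e+00,  1.16457606e-01,  1.44225980e+00,  9.79022754e-07,
        1.58401897e+00, -3.77879040e-02]), 'joint_vel': array([-5.76884872e-04,  4.73624455e-06, -1.09486533e-03,  1.17173293e-03,
        1.25647839e-03,  6.76578333e-04]), 'joint_efforts': array([ 2.93045981e-03, -7.21275258e+01, -6.22607517e+01,  7.81840598e-02,
        2.36950518e-02, -7.71795385e-05]), 'position': array([0.19604475, 0.64568285, 0.21792772]), 'orientation': array([ 0.10344937,  0.69951435, -0.10424415,  0.69936476]), 'force': array([ 0.18438084, -0.18385798, -0.2447878 ]), 'moment': array([ 0.02413133, -0.03103428, -0.01925269]), 'width': 0.0930791230059499}
scene [[486.2782699579555, 0.0, 317.66415054147274], [0.0, 486.2782699579555, 201.41044208796217], [0.0, 0.0, 1.0]] [1.023 0.717 0.716] [[-0.847, 0.531, -0.004], [0.312, 0.493, -0.812], [-0.43, -0.689, -0.583]]
top [[470.8870813550831, 0.0, 325.0292227536792], [0.0, 470.8870813550831, 206.11311150240311], [0.0, 0.0, 1.0]] [ 0.493 -0.021  1.239] [[-0.025, -1.0, -0.009], [-0.997, 0.026, -0.072], [0.073, 0.008, -0.997]]
wrist [[321.4800488009775, 0.0, 319.7173974709667], [0.0, 321.4800488009775, 194.7420181713005], [0.0, 0.0, 1.0]] [0.123 0.667 0.384] [[0.289, 0.957, -0.001], [0.921, -0.278, 0.274], [0.262, -0.08, -0.962]]
```

View pics/top0.png

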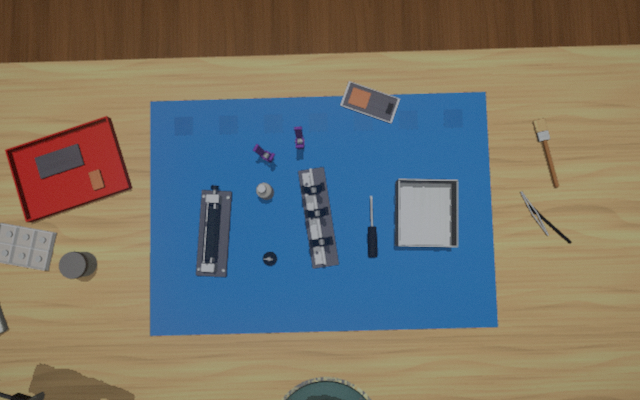

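View pics/scene0.png

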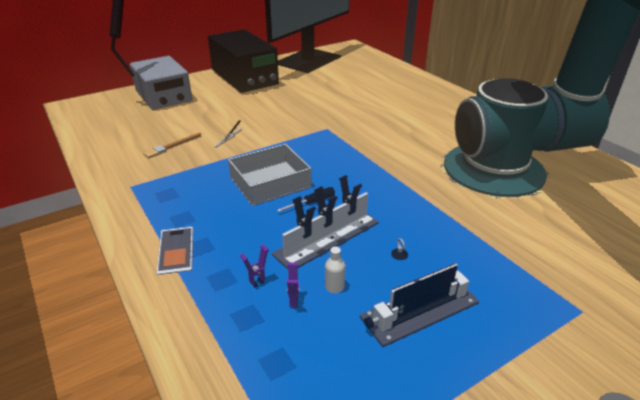

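View pics/wrist0.png

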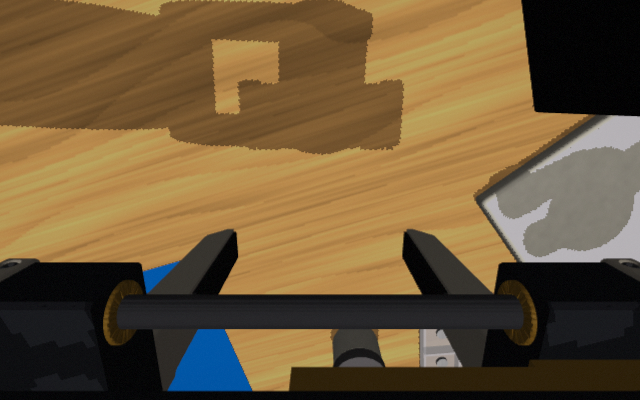

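```bash
python3 - <<'E'
from h import *
t=cv2.imread("pics/top0.png"); s=cv2.imread("pics/scene0.png")
def cr(im,x0,x1,y0,y1,k): return cv2.resize(im[y0:y1,x0:x1],None,fx=k,fy=k,interpolation=cv2.INTER_CUBIC)
cv2.imwrite("pics/c1.png",cr(t,190,345,160,285,5)); cv2.imwrite("pics/c2.png",cr(s,260,390,170,270,6)); cv2.imwrite("pics/c3.png",cr(s,350,490,250,350,5))
E
```

```text
(no output)
```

View pics/c1.png

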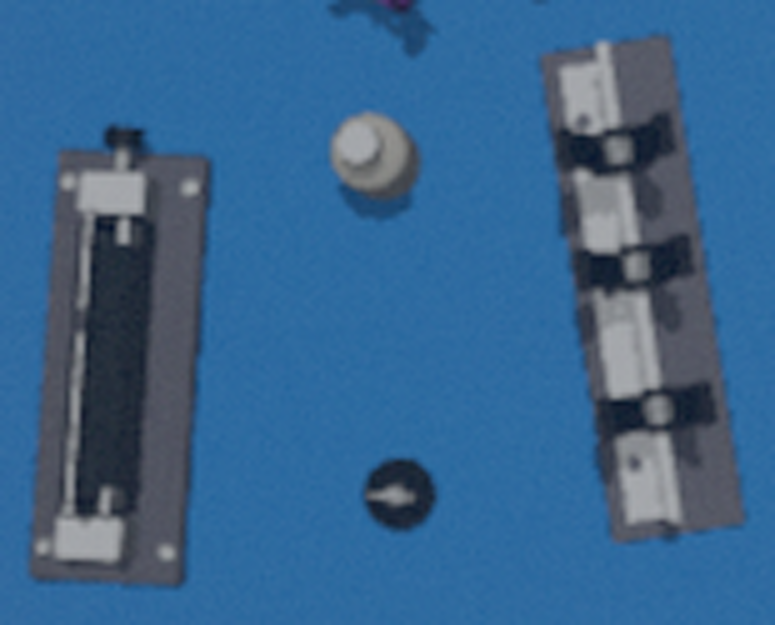

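View pics/c2.png

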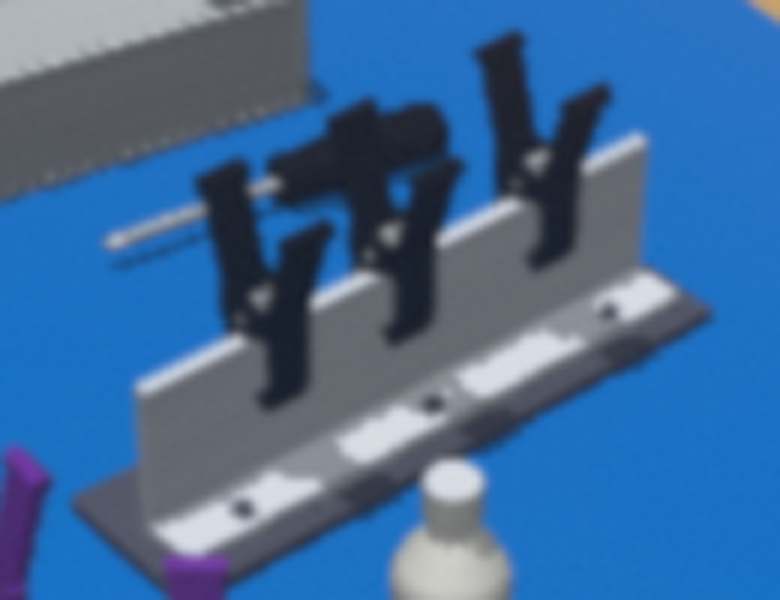

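View pics/c3.png

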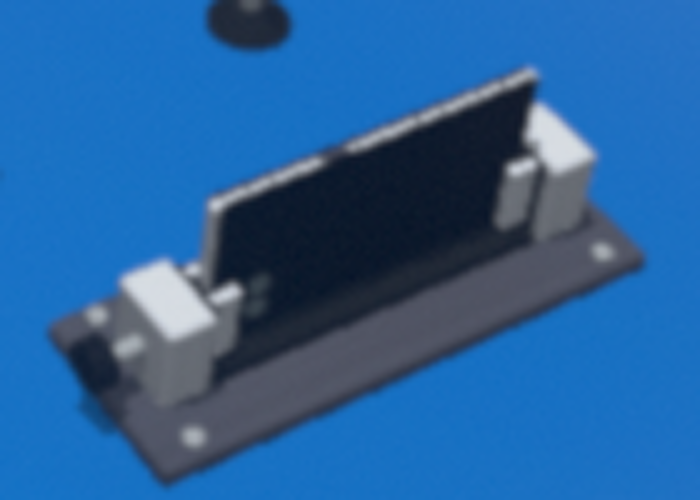

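```bash
python3 - <<'E'
from h import *
t=cv2.imread("pics/top0.png"); s=cv2.imread("pics/scene0.png")
g=cv2.cvtColor(t,cv2.COLOR_BGR2GRAY).astype(int)
for v in (172,174,190,200,204,222,226,250,258): print(v,g[v,300:335])
print("phone")
for v in range(196,270,8): print(v,g[v,196:225])
def cr(im,x0,x1,y0,y1,k): return cv2.resize(im[y0:y1,x0:x1],None,fx=k,fy=k,interpolation=cv2.INTER_NEAREST)
cv2.imwrite("pics/d1.png",cr(t,190,235,180,280,6)); cv2.imwrite("pics/d2.png",cr(t,295,345,160,275,5))
E
```

```text
172 [ 88  90  93 106 108 110 113 125 131 145 163 153 115  92  89  90  92  91
  93  90  91  91  89  91  82  85  96  96  96  95  94  96  96  96  94]
174 [ 88 107 150 167 168 167 167 166 167 160 158 167 140  89  93  94  91  92
  89  90  90  94  93  94  85  88  96  94  96  95  94  96  91  97  95]
190 [ 87  59  41  43  32  32  33  32  32  27  44  91 120 133 130 109  72  30
  32  32  31  40  44  51  64  78  88  91  91  92  93  95  96  94  96]
200 [ 93  83  59  61  62  83 122 140 140 138 139 139 137 144 159 167 137  64
  62  63  60  65  75  88  87  91  87  90  82  83  93  96  93 100  96]
204 [ 95  82  60  61  58  58 124 163 169 167 167 166 167 157 153 166 153 115
  86  83  81  89  88  88  89  90  91  90  89  86  82  96  95  95  97]
222 [ 95  95  97  95  84  61  62  60  66 115 139 138 139 149 148 139 140 158
 166 145  87  60  58  60  61  63  76  87  88  89  88  88  89  93  96]
226 [ 93  95  96  94  94  81  60  59  60  94 145 168 166 167 165 164 154 145
 159 166 141  83  88  80  74  81  87  88  88  87  88  87  87  87  98]
250 [ 95  95  98  92  95  94  94  96  83  63  62  65  63 107 137 137 13
[... 758 characters left out ...]
 65 131 133  37  40  42  43  43  47  46
  44  39  45  45  38  54  79  86  84  83  84]
236 [ 95  93  88  80  86  86  83  66 102 122  81  41  50  47  46  44  45  46
  46  38  42  40  40  66  85  83  88  86  85]
244 [ 94  86  80  86  86  81  76  62 122 124  41  42  45  42  45  44  47  43
  39  41  39  40  64  84  84  80  83  83  84]
252 [ 84  80  82  86  83  84  67 112 122  55  38  46  46  47  45  46  45  45
  38  39  41  49  71  86  87  84  86  85  82]
260 [ 87  79  84  85  82  72  77 116 109  33  28  35  30  71 135 138  76  65
  60  45  43  66  85  81  85  83  83  82  84]
268 [ 89 114 138 129 119 153 166 166 166 167 166 165 166 166 167 166 167 146
  93  64  70  77  83  85  84  89  95  97  89]
```

View pics/d1.png

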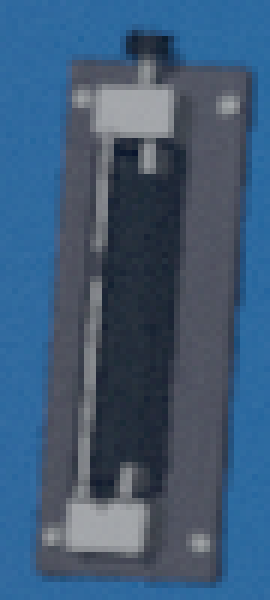

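View pics/d2.png

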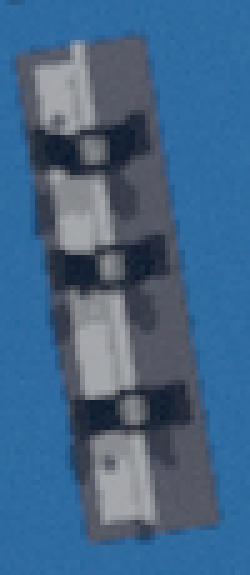

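```bash
cat > m1.py <<'E'
from h import *
T=cam("top");S=cam("scene")
def fit(rows,cols,z):
    p=np.polyfit(rows,cols,1); return p
# phone line top
rows=np.array([212,220,228,236,244,252,260.]); g=cv2.cvtColor(cv2.imread("pics/top0.png"),cv2.COLOR_BGR2GRAY).astype(float)
cols=[]
for v in rows.astype(int):
    seg=g[v,200:212]-90; seg[seg<0]=0; cols.append(200+(seg*np.arange(12)).sum()/seg.sum())
p=np.polyfit(rows,cols,1); print(np.round(cols,2),p)
A=onz("top",(np.polyval(p,203),203),.09,T);B=onz("top",(np.polyval(p,262),262),.09,T); print("phone top",A,B,np.linalg.norm(A-B))
a=onz("scene",(392.6,290.6),.09,S);b=onz("scene",(456.6,264.6),.09,S); print("phone scene",a,b,np.linalg.norm(a-b),(a+b)/2)
rr=np.array([174,200,226,258.]);cc=np.array([311.1,315.0,319.2,324.0]);q=np.polyfit(rr,cc,1);print(q,np.polyval(q,rr)-cc)
C=onz("top",(np.polyval(q,168.2),168.2),.075,T);D=onz("top",(np.polyval(q,265.5),265.5),.075,T);print("rail top",C,D,np.linalg.norm(C-D),(C+D)/2)
c=onz("scene",(283.3,234.7),.075,S);d=onz("scene",(367.2,193),.075,S);print("rail scene",c,d,np.linalg.norm(c-d),(c+d)/2)
for n,u,w in (("far",(620,148),(262,296)),("mid",(637,265),(390,235)),("near",(658,408),(537,158))):
    u=(190+u[0]/5-.4,160+u[1]/5-.4); w=(260+w[0]/6-.4,170+w[1]/6-.4)
    o1,d1=ray("top",u,T);o2,d2=ray("scene",w,S)
    k=np.linalg.lstsq(np.stack([d1,-d2],1),o2-o1,rcond=None)[0]
    P1=o1+k[0]*d1;P2=o2+k[1]*d2;print(n,u,P1,P2)
for n,z,u in (("tin",0.06,(427.5,213.5)),):print(n,onz("top",u,z,T))
from scipy.spatial.transform import Rotation as R
print(R.from_quat(r.get_state()["orientation"]).as_matrix().round(3))
for X,Y in((A,B),(a,b),(C,D),(c,d)):
    v=X-Y;print("yaw",np.arctan2(v[1],v[0]))
E
python3 m1.py
```

```text
[206.56 205.9  205.51 204.73 204.52 203.59 208.2 ] [-3.03825760e-03  2.06289829e+02]
phone top [0.59205466 0.28073033 0.09      ] [0.44812278 0.2821627  0.09      ] 0.14393900679092775
phone scene [0.59316517 0.27523367 0.09      ] [0.45011729 0.28722218 0.09      ] 0.14354935872903207 [0.52164123 0.28122792 0.09      ]
[1.54258065e-01 2.84236645e+02] [-0.02245161  0.08825806 -0.10103226  0.03522581]
rail top [0.67361973 0.02285119 0.075     ] [ 0.43165732 -0.00846766  0.075     ] 0.24398089258425065 [0.55263852 0.00719177 0.075     ]
rail scene [0.6731003  0.02135305 0.075     ] [ 0.43614009 -0.00743496  0.075     ] 0.238702513158657 [0.5546202  0.00695905 0.075     ]
far (313.6, 189.2) [0.61916216 0.01511663 0.08955665] [0.62058985 0.01418624 0.08968426]
mid (317.0, 212.6) [0.56146216 0.00817082 0.08896997] [0.56281176 0.00724609 0.08902701]
near (321.20000000000005, 241.2) [ 4.91435889e-01 -4.25632046e-04  9.15750751e-02] [ 0.49236792 -0.00110234  0.0915618 ]
tin [ 0.55377585 -0.26757196  0.06      ]
[[-0.     0.291  0.957]
 [-0.001  0.957 -0.291]
 [-1.    -0.001  0.   ]]
yaw -0.009951393984739836
yaw -0.08361226636369097
yaw 0.12872113209831235
yaw 0.12089633642198741
```

Call:
servo_tool([
  [100, [0, -1, 0.9], [0, 0, 0]],
  [100, [0, -1, 0.9], [0, 0, 0]],
  [100, [0, -1, 0.9], [0, 0, 0]],
  [100, [0, -1, 0.9], [0, 0, 0]],
  [100, [0, -1, 0.9], [0, 0, 0]],
])

```text
clock: 0.57
position: [0.2534, 0.5228, 0.2183]
orientation: [0.104, 0.7, -0.104, 0.699]
force: [-0.1, -0.5, 0.4]
width: 0.0931
```

Call:
servo_tool([
  [100, [0, -1, 0.9], [0, 0, 0]],
  [100, [0, -1, 0.9], [0, 0, 0]],
  [100, [0, -1, 0.9], [0, 0, 0]],
  [100, [0, -1, 0.9], [0, 0, 0]],
  [100, [0, -1, 0.9], [0, 0, 0]],
])

```text
clock: 0.98
position: [0.3105, 0.401, 0.2185]
orientation: [0.104, 0.699, -0.104, 0.699]
force: [0.6, 0.5, 0.4]
width: 0.0931
```

Call:
servo_tool([
  [100, [0, -1, 0.9], [0, 0, 0]],
  [100, [0, -1, 0.9], [0, 0, 0]],
  [100, [0, -1, 0.9], [0, 0, 0]],
  [100, [0, -1, 0.9], [0, 0, 0]],
  [100, [0, -1, 0.9], [0, 0, 0]],
])

```text
clock: 1.4
position: [0.3675, 0.2791, 0.2186]
orientation: [0.104, 0.699, -0.104, 0.699]
force: [0.4, 0.0, -0.4]
width: 0.0931
```

Call:
servo_tool([
  [100, [0, -1, 0.9], [0, 0, 0]],
  [100, [0, -1, 0.9], [0, 0, 0]],
  [100, [0, -1, 0.9], [0, 0, 0]],
  [100, [0, -1, 0.9], [0, 0, 0]],
  [100, [0, 0, 0], [-0.8, 0, 0]],
])

```text
clock: 1.82
position: [0.4141, 0.1798, 0.2185]
orientation: [0.071, 0.703, -0.072, 0.704]
force: [0.3, 0.5, -0.2]
width: 0.0929
```

Call:
servo_tool([
  [100, [0, 0, 0], [-0.8, 0, 0]],
  [100, [0, 0, 0], [-0.8, 0, 0]],
  [100, [0, 0, 0], [-0.8, 0, 0]],
  [100, [0, 0, 0], [-0.3, 0, 0]],
  [100, [0, 0, 0], [0, 0, 0]],
])

```text
clock: 2.23
position: [0.4129, 0.1828, 0.2185]
orientation: [-0.045, 0.706, 0.045, 0.706]
force: [0.5, 0.9, 0.4]
width: 0.0934
```

```bash
cat >> h.py <<'E'
from scipy.spatial.transform import Rotation as Rot
def to(p,yaw=None):
    s=r.get_state(); M=Rot.from_quat(s["orientation"]).as_matrix(); d=M.T@(np.array(p)-s["position"])/.02
    y0=np.arctan2(M[1,2],M[0,2]); print("units xyz",d.round(2),"yaw",y0.round(3), "turn x units",None if yaw is None else ((y0-yaw)/.12).round(2),"pos",s["position"].round(4),"F",s["force"].round(2),"w",s["width"].round(4),"t",round(s["clock"],2),"Mx",M[:,0].round(3))
E
python3 - <<'E'
from h import *
to((.492,-.0008,.218),.125)
im=save("wrist","w1.png")
E
```

```text
Traceback (most recent call last):
  File "h.py", line 16, in to
    y0=np.arctan2(M[1,2],M[0,2]); print("units xyz",d.round(2),"yaw",y0.round(3), "turn x units",None if yaw is None else ((y0-yaw)/.12).round(2),"pos",s["position"].round(4),"F",s["force"].round(2),"w",s["width"].round(4),"t",round(s["clock"],2),"Mx",M[:,0].round(3))
                                                                                                                                                                                                           ^^^^^^^^^^^^^^^^
AttributeError: 'float' object has no attribute 'round'
```

```bash
sed -i 's/s\["width"\].round(4)/round(float(s["width"]),4)/' h.py
python3 - <<'E'
from h import *
to((.492,-.0008,.218),.125)
im=save("wrist","w1.png")
E
```

```text
units xyz [ 0.03 -9.61  2.76] yaw 0.127 turn x units 0.02 pos [0.4129 0.1828 0.2185] F [0.49 0.85 0.38] w 0.0934 t 2.23 Mx [-0. -0. -1.]
```

View pics/w1.png

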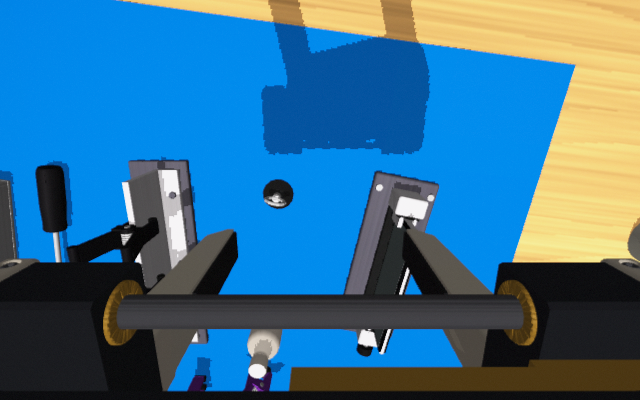

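Call:
servo_tool([
  [100, [0, -1, 0.3], [0, 0, 0]],
  [100, [0, -1, 0.3], [0, 0, 0]],
  [100, [0, -1, 0.3], [0, 0, 0]],
  [100, [0, -1, 0.3], [0, 0, 0]],
  [100, [0, -1, 0.3], [0, 0, 0]],
])

```text
clock: 2.7
position: [0.4554, 0.0865, 0.2186]
orientation: [-0.044, 0.706, 0.044, 0.706]
force: [-0.0, 1.0, 0.0]
width: 0.0925
```

Call:
servo_tool([
  [100, [0, -1, 0.3], [0, 0, 0]],
  [100, [0, -1, 0.3], [0, 0, 0]],
  [100, [0, -1, 0.3], [0, 0, 0]],
  [100, [0, -1, 0.3], [0, 0, 0]],
  [100, [0, -0.6, 0], [0, 0, 0]],
])

```text
clock: 3.12
position: [0.4911, -0.0024, 0.2184]
orientation: [-0.043, 0.706, 0.043, 0.706]
force: [0.6, 0.2, -0.0]
width: 0.0932
```

```bash
python3 - <<'E'
from h import *
to((.492,-.0008,.102),.125)
im=save("wrist","w2.png")
to((.492,-.0008,.102),.125)
for p in ((.492,-.0008,.09),(.562,.0077,.09)): print(proj("wrist",p))
E
```

```text
units xyz [5.82 0.07 0.05] yaw 0.123 turn x units -0.02 pos [ 0.4911 -0.0024  0.2184] F [ 0.65  0.2  -0.01] w 0.0932 t 3.12 Mx [-0. -0. -1.]
units xyz [5.82 0.12 0.08] yaw 0.122 turn x units -0.02 pos [ 0.4909 -0.0032  0.2183] F [-0.24 -0.59 -1.45] w 0.093 t 3.17 Mx [-0.001 -0.001 -1.   ]
[322.85677012 189.24104999]
[322.47227125 256.84167815]
```

View pics/w2.png

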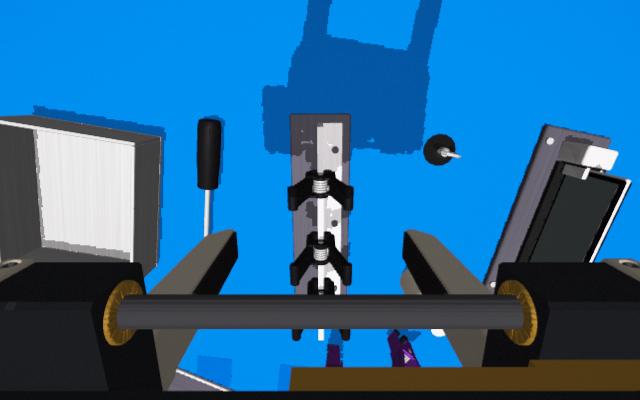

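Call:
servo_tool([
  [100, [1, 0, 0.05], [0, 0, 0]],
  [100, [1, 0, 0], [0, 0, 0]],
  [100, [1, 0, 0], [0, 0, 0]],
  [100, [1, 0, 0], [0, 0, 0]],
  [100, [1, 0, 0], [0, 0, 0]],
])

```text
clock: 3.58
position: [0.4911, -0.0001, 0.1178]
orientation: [-0.044, 0.706, 0.044, 0.706]
force: [0.1, -0.5, 0.1]
width: 0.0927
```

Call:
servo_tool([
  [70, [0.8, 0, 0], [0, 0, 0]],
  [70, [0, 0, 0], [0, 0, 0]],
  [70, [0, 0, 0], [0, 0, 0]],
])

```text
clock: 3.83
position: [0.491, -0.0003, 0.1025]
orientation: [-0.044, 0.706, 0.044, 0.705]
force: [-0.4, -0.4, 0.3]
width: 0.0777
```

```bash
python3 - <<'E'
from h import *
to((.492,-.0025,.102),.125)
im=save("wrist","w3.png")
E
```

```text
units xyz [ 0.03 -0.12  0.03] yaw 0.125 turn x units -0.0 pos [ 4.910e-01 -3.000e-04  1.025e-01] F [-0.36 -0.41  0.28] w 0.0777 t 3.83 Mx [-0.001  0.    -1.   ]
```

View pics/w3.png

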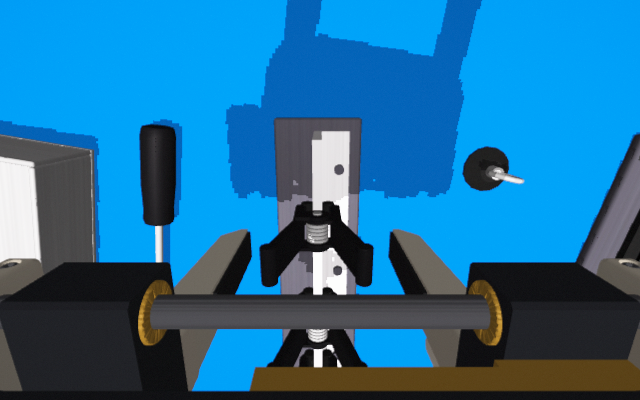

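```bash
python3 - <<'E'
from h import *
for p in ((.491,-.0003,.1025),(.491,-.0003,.1215),(.491,-.0003,.131),(.492,-.0025,.09)): print(proj("wrist",p))
E
```

```text
[321.03051636 243.49163377]
[321.17803134 259.1746804 ]
[321.26487278 268.40722342]
[317.12444946 235.88366864]
```

Call:
servo_tool([
  [62, [0, -0.1, 0], [0, 0, 0]],
  [56, [0, 0, 0], [0, 0, 0]],
  [54, [0, 0, 0], [0, 0, 0]],
  [52, [0, 0, 0], [0, 0, 0]],
  [50, [0, 0, 0], [0, 0, 0]],
])

```text
clock: 4.3
position: [0.4924, -0.0028, 0.1039]
orientation: [-0.044, 0.705, 0.044, 0.706]
force: [-0.2, -0.4, 6.1]
width: 0.0475
```

Call:
servo_tool([
  [45, [0, 0, 0], [0, 0, 0]],
  [45, [0, 0, 0], [0, 0, 0]],
  [45, [0, 0, 0], [0, 0, 0]],
])

```text
clock: 4.55
position: [0.4924, -0.0028, 0.104]
orientation: [-0.044, 0.705, 0.044, 0.706]
force: [-0.5, -0.1, 7.0]
width: 0.0423
```

```bash
python3 - <<'E'
from h import *
print(r.get_state())
im=save("wrist","w4.png")
E
```

```text
{'clock': 4.55, 'qpos': array([-5.74086816e-02, -2.38592874e-01,  1.96732108e+00, -5.08426976e-05,
        1.41068011e+00, -1.75323199e+00]), 'joint_vel': array([ 0.00022864,  0.00160123,  0.00041291, -0.00084952,  0.00015245,
       -0.00105553]), 'joint_efforts': array([ 9.44062835e-02, -3.65815687e+01, -5.58381557e+01,  3.24806990e-02,
        9.35703912e-02,  2.33519495e-03]), 'position': array([ 0.4924469 , -0.00277495,  0.10397576]), 'orientation': array([-0.04428775,  0.70496036,  0.04406773,  0.70648958]), 'force': array([-0.49544777, -0.05204646,  6.99740315]), 'moment': array([-0.03389168,  0.05402489, -0.02500211]), 'width': 0.04226598967158589}
```

View pics/w4.png

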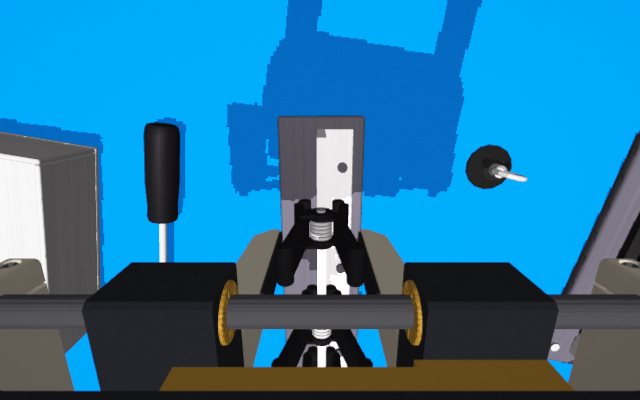

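Call:
servo_tool([
  [40, [0, 0, 0], [0, 0, 0]],
  [35, [0, 0, 0], [0, 0, 0]],
  [35, [0, 0, 0], [0, 0, 0]],
  [35, [0, 0, 0], [0, 0, 0]],
])

```text
clock: 4.93
position: [0.4924, -0.0028, 0.104]
orientation: [-0.044, 0.705, 0.044, 0.706]
force: [0.2, 0.6, 6.1]
width: 0.033
```

```bash
python3 - <<'E'
from h import *
s=r.get_state(); print(s["width"],s["force"],s["moment"],s["position"])
E
```

```text
0.03301138821634242 [0.24015976 0.55491348 6.0548588 ] [ 0.05211292 -0.01863067 -0.01685605] [ 0.49243557 -0.0027601   0.10398355]
```

Call:
servo_tool([
  [80, [0, 0, 0], [0, 0, 0]],
  [80, [0, 0, 0], [0, 0, 0]],
  [80, [0, 0, 0], [0, 0, 0]],
  [80, [0, 0, 0.7], [0, 0, 0]],
  [80, [0, 0, 1], [0, 0, 0]],
])

```text
clock: 5.35
position: [0.5253, 0.0015, 0.1029]
orientation: [-0.044, 0.706, 0.044, 0.706]
force: [-0.6, 0.3, 0.5]
width: 0.0616
```

Call:
servo_tool([
  [80, [0, 0, 1], [0, 0, 0]],
  [75, [0, 0, 0.82], [0, 0, 0]],
  [75, [0, 0, 0], [0, 0, 0]],
])

```text
clock: 5.6
position: [0.5634, 0.0063, 0.1023]
orientation: [-0.044, 0.706, 0.044, 0.706]
force: [0.6, 0.5, -0.2]
width: 0.0698
```

```bash
python3 - <<'E'
from h import *
to((.562,.0077-.002,.102),.125)
im=save("wrist","w5.png")
to((.562,.0077-.002,.102),.125)
E
```

```text
units xyz [ 0.01 -0.02 -0.07] yaw 0.125 turn x units 0.0 pos [0.5634 0.0063 0.1023] F [ 0.61  0.47 -0.19] w 0.0698 t 5.6 Mx [-0.  0. -1.]
units xyz [ 0.01 -0.02 -0.01] yaw 0.125 turn x units 0.0 pos [0.5621 0.0062 0.1021] F [-0.94 -0.23 -0.29] w 0.0698 t 5.65 Mx [-0.001  0.    -1.   ]
```

View pics/w5.png

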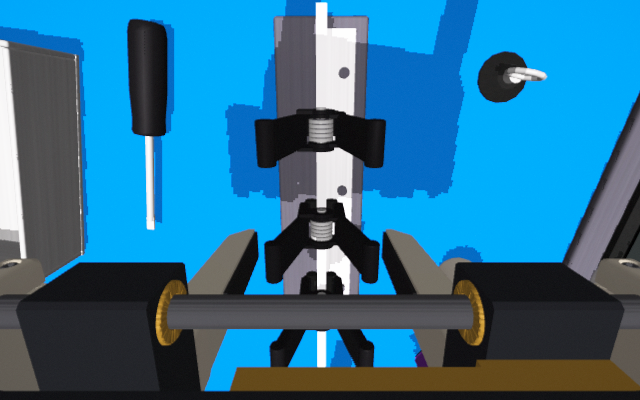

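Call:
servo_tool([
  [56, [0, 0, 0], [0, 0, 0]],
  [50, [0, 0, 0], [0, 0, 0]],
  [45, [0, 0, 0], [0, 0, 0]],
  [45, [0, 0, 0], [0, 0, 0]],
  [45, [0, 0, 0], [0, 0, 0]],
])

```text
clock: 6.07
position: [0.5624, 0.006, 0.1051]
orientation: [-0.044, 0.704, 0.044, 0.707]
force: [-1.5, -0.3, 19.4]
width: 0.0445
```

Call:
servo_tool([
  [45, [0, 0, 0], [0, 0, 0]],
])

```text
clock: 6.15
position: [0.5625, 0.006, 0.1054]
orientation: [-0.044, 0.704, 0.044, 0.707]
force: [-2.3, -0.2, 18.0]
width: 0.043
```

```bash
python3 - <<'E'
from h import *
s=r.get_state(); print(s["width"],s["force"],s["moment"],s["position"])
E
```

```text
0.04296081247881539 [-2.27669716 -0.15186116 17.98618677] [0.0708809  0.30807369 0.02324594] [0.56248402 0.00601913 0.10535363]
```

Call:
servo_tool([
  [40, [0, 0, 0], [0, 0, 0]],
  [35, [0, 0, 0], [0, 0, 0]],
  [35, [0, 0, 0], [0, 0, 0]],
  [35, [0, 0, 0], [0, 0, 0]],
])

```text
clock: 6.48
position: [0.563, 0.0057, 0.1063]
orientation: [-0.045, 0.704, 0.044, 0.708]
force: [-0.5, -3.1, 24.2]
width: 0.0337
```

```bash
python3 - <<'E'
from h import *
s=r.get_state(); print(s["width"],s["force"],s["moment"],s["position"])
E
```

```text
0.03365606994153381 [-0.54383837 -3.11912446 24.22687364] [-0.39987951  0.1929454   0.00401135] [0.56303579 0.005676   0.10629108]
```

Call:
servo_tool([
  [80, [0, 0, 0], [0, 0, 0]],
  [80, [0, 0, 0], [0, 0, 0]],
  [80, [0, 0, 0], [0, 0, 0]],
  [80, [0, 0, 0.7], [0, 0, 0]],
  [80, [0, 0, 1], [0, 0, 0]],
])

```text
clock: 6.9
position: [0.5947, 0.0102, 0.103]
orientation: [-0.044, 0.706, 0.044, 0.706]
force: [0.1, 0.4, -0.1]
width: 0.0624
```

Call:
servo_tool([
  [80, [0, 0, 1], [0, 0, 0]],
  [75, [0, 0, 0.22], [0, 0, 0]],
  [75, [0, 0, 0], [0, 0, 0]],
])

```text
clock: 7.15
position: [0.6197, 0.0134, 0.1022]
orientation: [-0.044, 0.706, 0.044, 0.705]
force: [-0.9, -0.5, -0.4]
width: 0.0701
```

```bash
python3 - <<'E'
from h import *
im=save("wrist","w6.png")
to((.620,.0147-.002,.102),.125)
E
```

```text
units xyz [ 0.01 -0.04  0.04] yaw 0.125 turn x units 0.0 pos [0.6191 0.0134 0.1022] F [0.19 0.44 0.02] w 0.0699 t 7.2 Mx [-0.001 -0.    -1.   ]
```

View pics/w6.png

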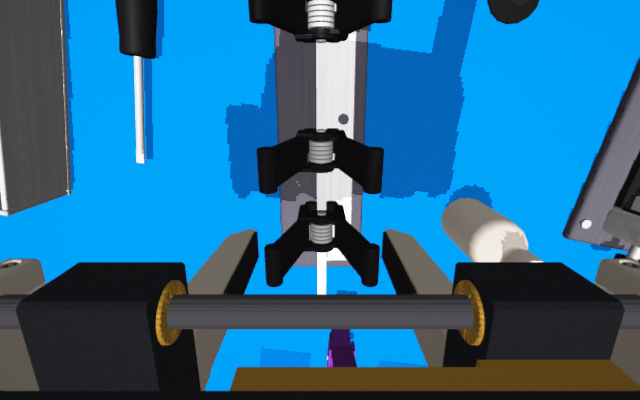

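Call:
servo_tool([
  [56, [0, 0, 0.05], [0, 0, 0]],
  [50, [0, 0, 0], [0, 0, 0]],
  [45, [0, 0, 0], [0, 0, 0]],
  [45, [0, 0, 0], [0, 0, 0]],
  [45, [0, 0, 0], [0, 0, 0]],
])

```text
clock: 7.62
position: [0.6214, 0.0134, 0.1052]
orientation: [-0.044, 0.704, 0.044, 0.707]
force: [-1.1, 0.3, 19.1]
width: 0.0439
```

Call:
servo_tool([
  [45, [0, 0, 0], [0, 0, 0]],
])

```text
clock: 7.7
position: [0.6215, 0.0134, 0.1055]
orientation: [-0.044, 0.704, 0.044, 0.707]
force: [-0.9, 0.4, 18.6]
width: 0.0427
```

Call:
servo_tool([
  [40, [0, 0, 0], [0, 0, 0]],
  [35, [0, 0, 0], [0, 0, 0]],
  [35, [0, 0, 0], [0, 0, 0]],
  [35, [0, 0, 0], [0, 0, 0]],
])

```text
clock: 8.03
position: [0.622, 0.0131, 0.1064]
orientation: [-0.045, 0.704, 0.044, 0.708]
force: [-0.8, -2.0, 23.5]
width: 0.0337
```

```bash
python3 - <<'E'
from h import *
s=r.get_state(); print(s["width"],s["force"],s["moment"],s["position"])
E
```

```text
0.03368561373825903 [-0.7868576  -2.0024608  23.53325425] [-0.44814591  0.10474724 -0.03312607] [0.62204467 0.01310148 0.10639736]
```

Call:
servo_tool([
  [35, [-0.4, 0, 0], [0, 0, 0]],
  [35, [-0.8, 0, 0], [0, 0, 0]],
  [35, [-1, 0, 0], [0, 0, 0]],
  [35, [-1, 0, 0], [0, 0, 0]],
  [35, [-1, 0, 0], [0, 0, 0]],
])

```text
clock: 8.45
position: [0.62, 0.0135, 0.1876]
orientation: [-0.044, 0.706, 0.044, 0.706]
force: [-0.1, 0.4, -1.3]
width: 0.0331
```

```bash
python3 - <<'E'
from h import *
to((.620,.0147-.002,.19),.125)
im=save("wrist","w7.png")
save("scene","s7.png")
E
```

```text
units xyz [-0.12 -0.04 -0.01] yaw 0.125 turn x units 0.0 pos [0.62   0.0135 0.1876] F [-0.13  0.36 -1.28] w 0.0331 t 8.45 Mx [-0.  0. -1.]
```

View pics/w7.png

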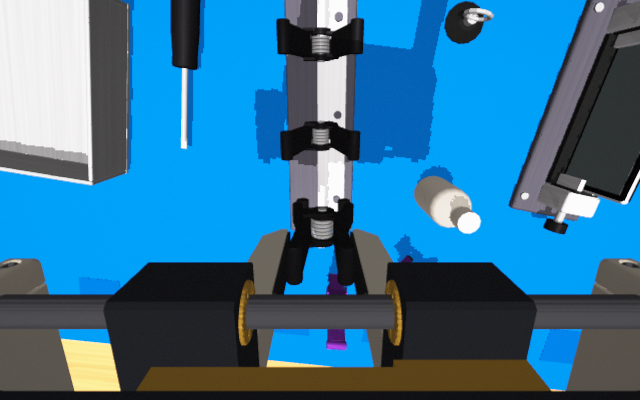

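View pics/s7.png

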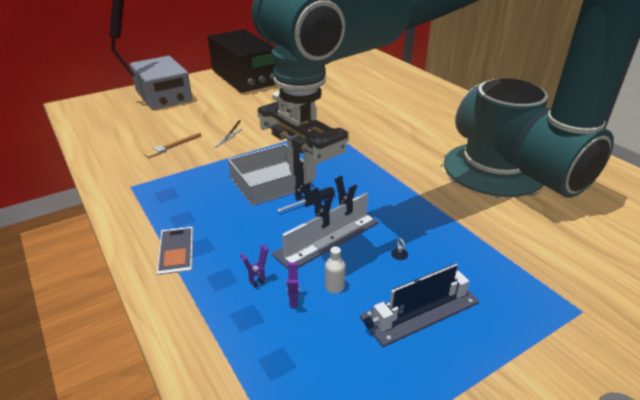

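```bash
python3 - <<'E'
from h import *
T=cam("top");S=cam("scene")
rows=np.array([212,220,228,236,244,252.]);cols=[206.56,205.9,205.51,204.73,204.52,203.59]
p=np.polyfit(rows,cols,1)
A=onz("top",(np.polyval(p,203),203),.09,T);B=onz("top",(np.polyval(p,262),262),.09,T); print(A,B,(A+B)/2,np.arctan2(*(A-B)[[1,0]]))
w=cam("wrist")
# scene edge refine
s=cv2.imread("pics/scene0.png");g=cv2.cvtColor(s,cv2.COLOR_BGR2GRAY).astype(int)
for u in range(396,456,8): print(u,g[262:294,u])
to((0.57,.28,.19),-.08)
E
```

```text
[0.59195795 0.27701834 0.09      ] [0.44827297 0.28819926 0.09      ] [0.52011546 0.2826088  0.09      ] -0.0776590219141054
396 [ 96  95  95  96  95  95  97  94  95  96  95  96  96  97  95  95  96  95
  96  96  95  96  96  94  93 101 141 165 112  48  27  23]
404 [ 95  95  95  94  95  95  95  95  94  96  95  95  96  97  96  95  95  96
  95  96  95  94 108 144 137  80  31  25  24  23  24  23]
412 [ 95  95  96  96  94  95  95  95  94  94  95  94  94  96  95  94  94  93
  92 117 163 142  78  30  24  25  24  24  24  23  24  23]
420 [ 95  96  95  95  95  95  95  94  95  95  95  95  95  95  90  93 124 146
  91  32  25  23  25  22  25  23  24  24  22  22  24  22]
428 [ 95  96  95  95  95  95  94  95  96  94  94  91  99 146 166 108  44  25
  24  24  23  23  21  24  22  21  21  23  23  23  23  22]
436 [ 96  96  95  96  96  96  95  93  93 117 161 140  77  31  21  24  23  23
  24  23  25  24  24  23  22  22  24  24  22  23  23  20]
444 [ 97  97  96  96  96 100 131 165 123  59  29  26  26  28  25  27  24  27
  24  26  24  23  25  24  25  23  24  22  23  25  23  23]
452 [ 96  92 100 139 162 106  43  28  27  25  26  28  27  27  27  25  24  25
  27  47 110 175 175 130 110 111 110 111 110 110 110 106]
units xyz [ 1.000e-02  1.354e+01 -8.800e-01] yaw 0.125 turn x units 1.71 pos [0.6213 0.0135 0.1904] F [-0.34 -0.29 -0.19] w 0.0329 t 8.55 Mx [ 0.005 -0.    -1.   ]
```

Call:
servo_tool([
  [35, [0, 1, -0.1], [0, 0, 0]],
  [35, [0, 1, -0.1], [0, 0, 0]],
  [35, [0, 1, -0.1], [0, 0, 0]],
  [35, [0, 1, -0.1], [0, 0, 0]],
  [35, [0, 1, -0.1], [0, 0, 0]],
])

```text
clock: 8.97
position: [0.5973, 0.1122, 0.1856]
orientation: [-0.044, 0.706, 0.044, 0.705]
force: [0.3, -0.2, -0.7]
width: 0.0332
```

Call:
servo_tool([
  [35, [0, 1, -0.1], [0, 0, 0]],
  [35, [0, 1, -0.1], [0, 0, 0]],
  [35, [0, 1, -0.1], [0, 0, 0]],
  [35, [0, 1, -0.1], [0, 0, 0]],
  [35, [0, 1, -0.1], [0.2, 0, 0]],
])

```text
clock: 9.38
position: [0.5749, 0.2102, 0.1857]
orientation: [-0.036, 0.707, 0.036, 0.706]
force: [0.5, 1.3, -0.1]
width: 0.033
```

Call:
servo_tool([
  [35, [0, 1, 0], [0.5, 0, 0]],
  [35, [0, 1, 0], [0.5, 0, 0]],
  [35, [0, 0.6, 0], [0.5, 0, 0]],
  [35, [0, 0.3, 0], [0, 0, 0]],
  [35, [0, 0, 0], [0, 0, 0]],
])

```text
clock: 9.8
position: [0.5732, 0.268, 0.1858]
orientation: [0.027, 0.707, -0.027, 0.706]
force: [-1.0, 0.4, -1.2]
width: 0.0335
```

```bash
python3 - <<'E'
from h import *
to((0.563,.2785,.19),-.08)
im=save("wrist","w8.png")
for x in (-.074,0,.04,.074): print(proj("wrist",(.521+x*.997,.282-.08*x,.09)))
to((0.563,.2785,.19),-.08)
E
```

```text
units xyz [-0.21  0.49 -0.55] yaw -0.076 turn x units 0.03 pos [0.5732 0.268  0.1858] F [-0.97  0.36 -1.15] w 0.0335 t 9.8 Mx [-0.001 -0.    -1.   ]
[335.9184972   32.51555953]
[334.15739437 133.65627537]
[333.31537405 182.01377998]
[332.65151945 220.13916808]
units xyz [-0.2   0.52 -0.56] yaw -0.076 turn x units 0.03 pos [0.5733 0.2672 0.1859] F [-0.03  0.14  0.86] w 0.033 t 9.85 Mx [-0.001 -0.    -1.   ]
```

View pics/w8.png

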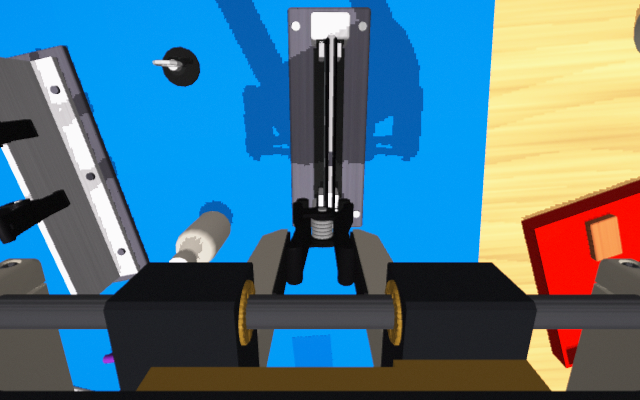

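```bash
python3 - <<'E'
from h import *
im=cv2.imread("pics/w8.png");g=cv2.cvtColor(im,cv2.COLOR_BGR2GRAY).astype(int)
for v in (36,40,50,80,110,140,170,190,195,200): print(v,g[v,322:342])
C=cam("wrist");s=r.get_state();P=s["position"];M=Rot.from_quat(s["orientation"]).as_matrix()
for d in(-.019,.05,.1): print(proj("wrist",P+M[:,0]*d,C))
E
```

```text
36 [250 251 250 251 250 204 171 180 191 194 193 187 176 166 205 209 207 209
 211 213]
40 [ 39  40  29  12   3   9  13  85 181 200 203 129  44  15   7  14  28  30
  28  30]
50 [228 213 103  35  15   6  12 127 189 201 202 128  45  14   8 154 224 229
 218 106]
80 [ 23  21  69  48  13   9  13 171 199 205 201  93  13   8   5  19  23  24
  24  24]
110 [ 24  33  70  30   8  10  42 175 202 209 168  69  12   7  15  23  25  24
  25  24]
140 [ 25  36  54  24   6   6  80 183 206 209 110  24   6   7  20  21  20  23
  22  22]
170 [ 40  46  45  17   9   9 125 194 211 209  96   5   3  16  35  38  39  39
  39  40]
190 [105  71  50  18   5   7 173 205 213 173  67   7   5  93 108  72  46  37
  38  51]
195 [243 135  47  21  15  22 244 251 251 236 108  11   1 231 242 242 153  44
  25  44]
200 [251 152  45  21  16  25 244 251 251 200  69   8   3 244 251 241 119  12
  14  13]
[321.19047157 260.88952664]
[320.75536435 215.21638089]
[320.57024996 195.78494857]
```

Call:
servo_tool([
  [35, [0, 0.4, -0.5], [0, 0, 0]],
  [35, [0.4, 0, 0], [0, 0, 0]],
  [35, [0, 0, 0], [0, 0, 0]],
])

```text
clock: 10.1
position: [0.5636, 0.2757, 0.1771]
orientation: [0.027, 0.707, -0.028, 0.706]
force: [1.1, -0.1, -1.4]
width: 0.0337
```

```bash
python3 - <<'E'
from h import *
to((0.563,.2785,.126),-.08)
im=save("wrist","w9.png"); s=save("scene","s9.png")
cv2.imwrite("pics/s9c.png",cv2.resize(s[120:340,330:500,::-1],None,fx=3.4,fy=2.7))
g=cv2.cvtColor(im,cv2.COLOR_RGB2GRAY)
for v in(60,100,140,170): print(v,g[v,308:332])
E
```

```text
units xyz [ 2.56  0.14 -0.04] yaw -0.078 turn x units 0.02 pos [0.5636 0.2757 0.1771] F [ 1.13 -0.1  -1.41] w 0.0337 t 10.1 Mx [-0.001 -0.001 -1.   ]
60 [ 23  21 180 228 230 231 232 178  65   7  12  41 179 202 206 199  92  18
  14   3 197 228 230 230]
100 [ 25  21  23  24  24  24  23  53  23   3   9  42 177 205 209 204  93  15
   6   6  23  24  23  26]
140 [ 25  24  25  24  23  24  24  53  25   1  10  41 175 205 211 170  70   6
   6  12  24  23  25  25]
170 [37 35 37 34 37 38 40 39 40 17  8 42 71 77 77 63 27  6  2 14 35 38 41 35]
```

View pics/w9.png

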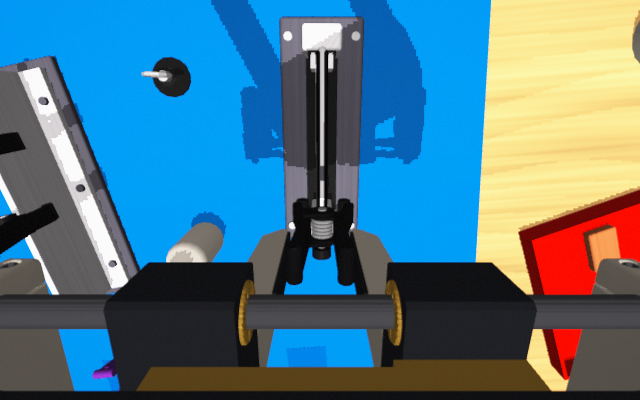

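View pics/s9c.png

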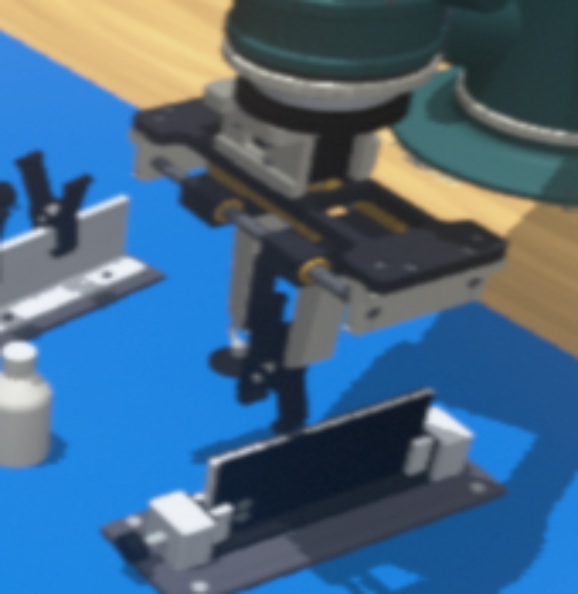

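Call:
servo_tool([
  [35, [0.7, 0.05, 0], [0, 0, 0]],
  [35, [0.7, 0, 0], [0, 0, 0]],
  [35, [0.6, 0, 0], [0, 0, 0]],
  [35, [0.4, 0, 0], [0, 0, 0]],
  [35, [0, 0, 0], [0, 0, 0]],
])

```text
clock: 10.62
position: [0.5635, 0.2766, 0.1276]
orientation: [0.027, 0.708, -0.028, 0.705]
force: [-0.2, 0.2, -2.0]
width: 0.0329
```

```bash
python3 - <<'E'
from h import *
to((0.563,.2785,.1214),-.08)
im=save("wrist","w10.png"); s=save("scene","s10.png")
cv2.imwrite("pics/s10c.png",cv2.resize(s[180:350,350:500,::-1],None,fx=4,fy=3.5,interpolation=cv2.INTER_CUBIC))
E
```

```text
units xyz [ 0.31  0.09 -0.03] yaw -0.079 turn x units 0.01 pos [0.5635 0.2766 0.1276] F [-0.19  0.17 -2.01] w 0.0329 t 10.62 Mx [-0.003 -0.002 -1.   ]
```

View pics/s10c.png

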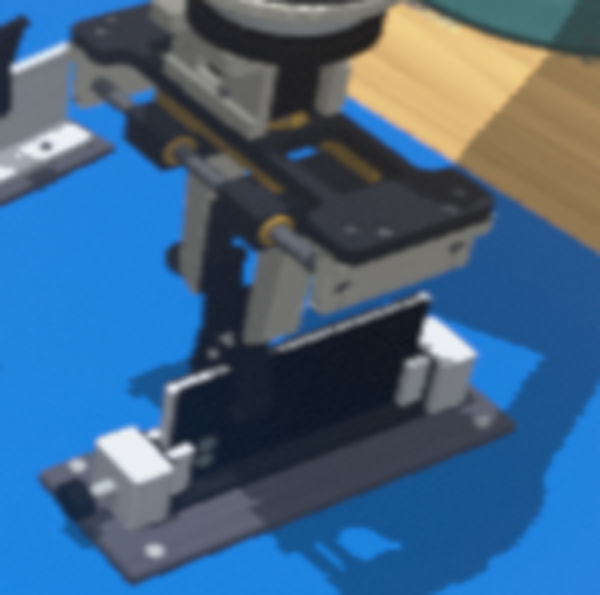

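View pics/w10.png

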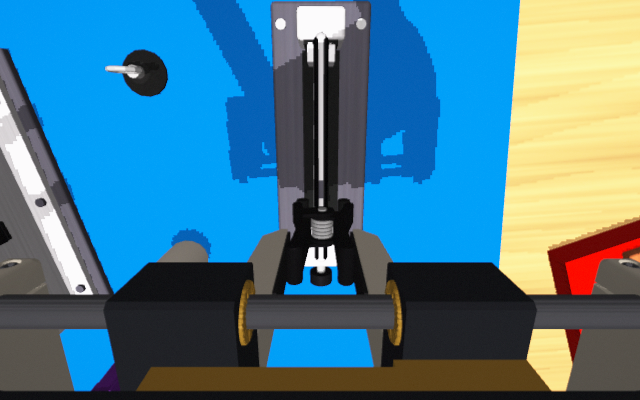

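Astride. Now I lower it in 2 mm steps until the force rises.

Call:
servo_tool([
  [35, [0.15, 0, 0], [0, 0, 0]],
  [35, [0, 0, 0], [0, 0, 0]],
])

```text
clock: 10.88
position: [0.5645, 0.2771, 0.1278]
orientation: [0.028, 0.706, -0.028, 0.707]
force: [0.4, 1.3, -0.7]
width: 0.0331
```

Call:
servo_tool([
  [35, [0.1, 0, 0], [0, 0, 0]],
  [35, [0, 0, 0], [0, 0, 0]],
])

```text
clock: 11.05
position: [0.5643, 0.2771, 0.1256]
orientation: [0.028, 0.706, -0.028, 0.707]
force: [-0.5, -0.7, -0.5]
width: 0.0326
```

Call:
servo_tool([
  [35, [0.1, 0, 0], [0, 0, 0]],
  [35, [0, 0, 0], [0, 0, 0]],
])

```text
clock: 11.22
position: [0.5642, 0.277, 0.1234]
orientation: [0.028, 0.707, -0.028, 0.706]
force: [-0.5, 0.4, -0.3]
width: 0.0326
```

Call:
servo_tool([
  [35, [0.1, 0, 0], [0, 0, 0]],
  [35, [0, 0, 0], [0, 0, 0]],
])

```text
clock: 11.38
position: [0.5646, 0.2772, 0.122]
orientation: [0.028, 0.706, -0.028, 0.707]
force: [0.2, 0.1, 2.0]
width: 0.0329
```

Call:
servo_tool([
  [35, [0.1, 0, 0], [0, 0, 0]],
  [35, [0, 0, 0], [0, 0, 0]],
])

```text
clock: 11.55
position: [0.5652, 0.2776, 0.1215]
orientation: [0.028, 0.706, -0.027, 0.708]
force: [-0.1, 0.6, 11.9]
width: 0.0333
```

Call:
servo_tool([
  [40, [0, 0, 0], [0, 0, 0]],
  [45, [0, 0, 0], [0, 0, 0]],
  [50, [0, 0, 0], [0, 0, 0]],
  [55, [0, 0, 0], [0, 0, 0]],
])

```text
clock: 11.88
position: [0.5642, 0.2769, 0.1193]
orientation: [0.028, 0.707, -0.028, 0.706]
force: [0.0, -2.5, -1.8]
width: 0.0493
```

Call:
servo_tool([
  [65, [0, 0, 0], [0, 0, 0]],
  [75, [0, 0, 0], [0, 0, 0]],
  [75, [0, 0, 0], [0, 0, 0]],
])

```text
clock: 12.13
position: [0.5643, 0.277, 0.1195]
orientation: [0.028, 0.707, -0.028, 0.706]
force: [-0.2, -0.0, 0.0]
width: 0.0662
```

```bash
python3 - <<'E'
from h import *
to((0.563,.2785,.1214),-.08)
im=save("wrist","w11.png"); s=save("scene","s11.png")
cv2.imwrite("pics/s11c.png",cv2.resize(s[180:350,350:500,::-1],None,fx=4,fy=3.5,interpolation=cv2.INTER_CUBIC))
E
```

```text
units xyz [-0.09  0.07 -0.07] yaw -0.079 turn x units 0.01 pos [0.5643 0.277  0.1195] F [-0.24 -0.04  0.04] w 0.0662 t 12.13 Mx [-0. -0. -1.]
```

View pics/s11c.png

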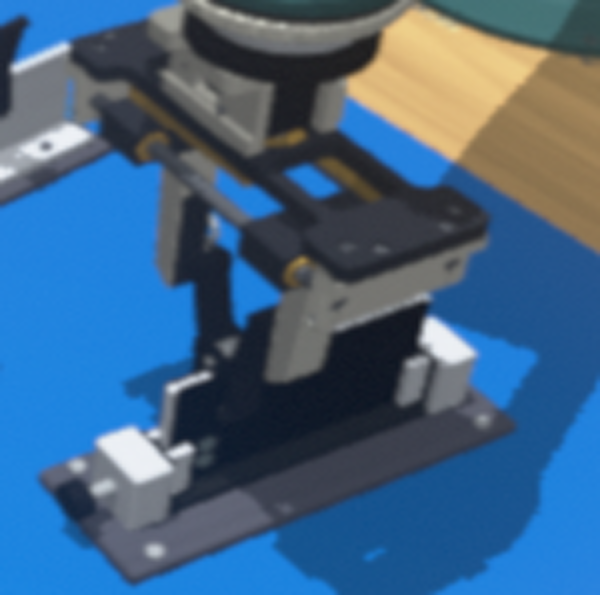

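View pics/w11.png

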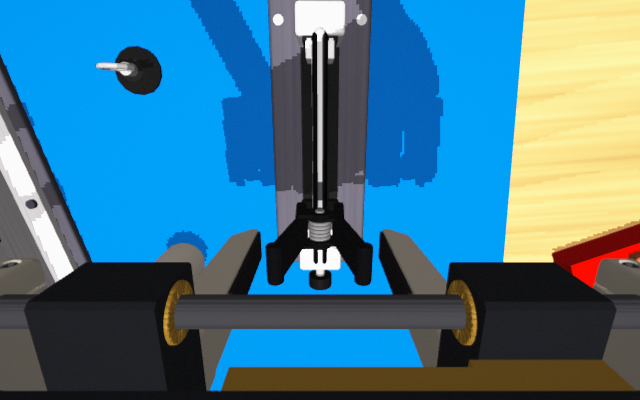

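Call:
servo_tool([
  [85, [-0.3, 0, 0], [0, 0, 0]],
  [90, [-1, 0, 0], [0, 0, 0]],
  [90, [-1, 0, 0], [0, 0, 0]],
  [90, [-1, 0, 0], [0, 0, 0]],
  [90, [-0.5, 0, 0], [-0.5, 0, 0]],
])

```text
clock: 12.65
position: [0.5648, 0.2773, 0.199]
orientation: [0.007, 0.706, -0.007, 0.708]
force: [-0.3, 0.5, 0.8]
width: 0.0835
```

```bash
python3 - <<'E'
from h import *
s=save("scene","s12.png"); save("top","t12.png")
im=save("wrist","w12.png")
to((0.562,.0062,.19),.125)
cv2.imwrite("pics/s12c.png",cv2.resize(s[180:350,350:500,::-1],None,fx=4,fy=3.5,interpolation=cv2.INTER_CUBIC))
E
```

```text
units xyz [  0.32 -13.55   0.14] yaw -0.02 turn x units -1.21 pos [0.5646 0.2772 0.1965] F [ 0.24 -1.09 -0.25] w 0.0838 t 12.8 Mx [ 0.001  0.001 -1.   ]
```

View pics/s12c.png

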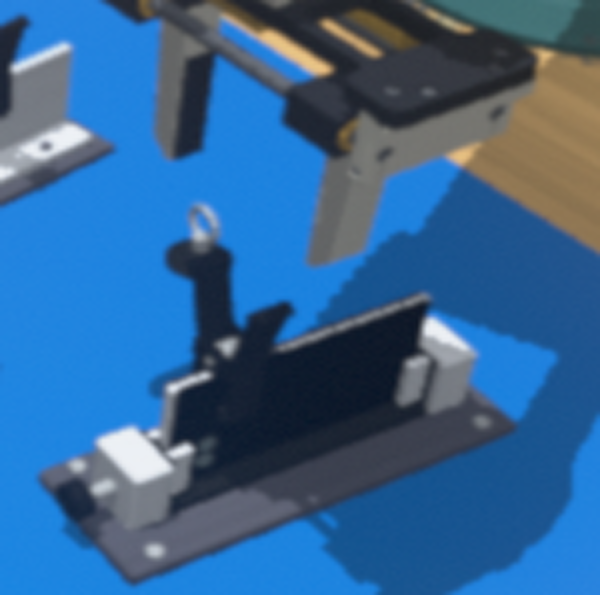

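View pics/w12.png

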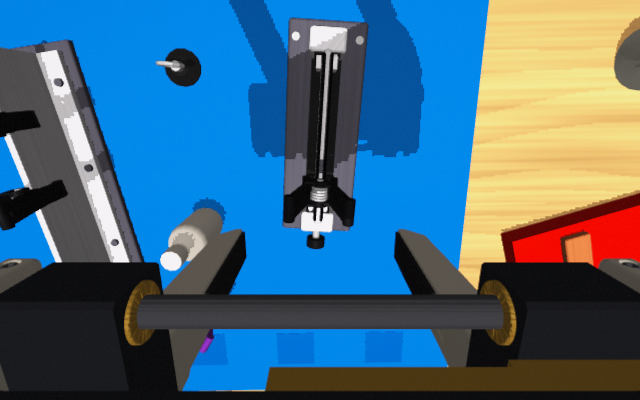

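Call:
servo_tool([
  [90, [0, -1, 0], [0, 0, 0]],
  [90, [0, -1, 0], [0, 0, 0]],
  [90, [0, -1, 0], [0, 0, 0]],
  [90, [0, -1, 0], [0, 0, 0]],
  [90, [0, -1, 0], [0, 0, 0]],
])

```text
clock: 13.22
position: [0.5619, 0.1761, 0.1943]
orientation: [0.007, 0.708, -0.007, 0.707]
force: [0.6, 0.6, -0.2]
width: 0.0838
```

Call:
servo_tool([
  [90, [0, -1, 0], [0, 0, 0]],
  [90, [0, -1, 0], [0, 0, 0]],
  [90, [0, -1, 0], [0, 0, 0]],
  [90, [0, -1, 0], [0, 0, 0]],
  [90, [0, -1, 0], [-0.3, 0, 0]],
])

```text
clock: 13.63
position: [0.56, 0.0761, 0.1943]
orientation: [-0.005, 0.708, 0.005, 0.707]
force: [-0.1, -0.3, 0.5]
width: 0.0835
```

Call:
servo_tool([
  [90, [0, -1, 0], [-0.4, 0, 0]],
  [90, [0, -1, 0], [-0.4, 0, 0]],
  [90, [0, -1, 0], [-0.1, 0, 0]],
  [90, [0, -0.4, 0], [0, 0, 0]],
  [80, [0, 0, 0], [0, 0, 0]],
])

```text
clock: 14.05
position: [0.5653, 0.0081, 0.1947]
orientation: [-0.043, 0.706, 0.043, 0.705]
force: [-0.2, 1.1, -0.3]
width: 0.0806
```

```bash
python3 - <<'E'
from h import *
to((0.562,.0062,.102),.125)
im=save("wrist","w13.png")
to((0.562,.0062,.102),.125)
E
```

```text
units xyz [ 4.63 -0.08 -0.17] yaw 0.122 turn x units -0.03 pos [0.5653 0.0081 0.1947] F [-0.24  1.06 -0.28] w 0.0806 t 14.05 Mx [-0.001 -0.    -1.   ]
units xyz [ 4.64 -0.13 -0.18] yaw 0.122 turn x units -0.02 pos [0.5653 0.0091 0.1948] F [ 0.16 -0.17  0.29] w 0.0775 t 14.1 Mx [-0.001  0.    -1.   ]
```

View pics/w13.png

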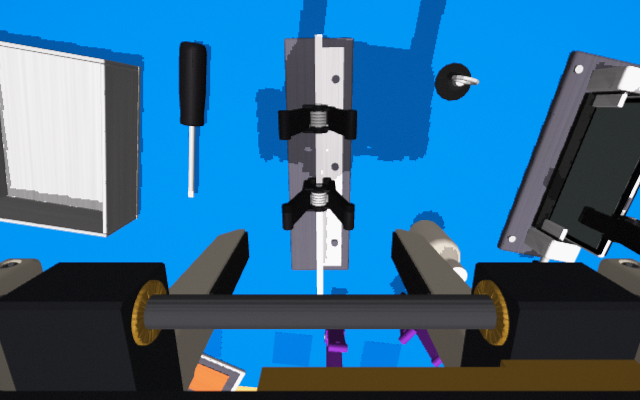

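Call:
servo_tool([
  [80, [0.9, -0.1, -0.17], [0, 0, 0]],
  [80, [1, 0, 0], [0, 0, 0]],
  [80, [1, 0, 0], [0, 0, 0]],
  [80, [1, 0, 0], [0, 0, 0]],
  [75, [0.6, 0, 0], [0, 0, 0]],
])

```text
clock: 14.52
position: [0.5614, 0.0081, 0.1031]
orientation: [-0.044, 0.707, 0.044, 0.705]
force: [-0.8, -0.6, -0.4]
width: 0.0713
```

Call:
servo_tool([
  [70, [0.1, 0, 0], [0, 0, 0]],
  [60, [0, 0, 0], [0, 0, 0]],
])

```text
clock: 14.68
position: [0.5621, 0.0075, 0.1033]
orientation: [-0.044, 0.706, 0.044, 0.705]
force: [-0.1, -0.3, -0.2]
width: 0.0626
```

```bash
python3 - <<'E'
from h import *
to((0.562,.0062,.102),.125)
im=save("wrist","w14.png")
E
```

```text
units xyz [ 0.06 -0.07 -0.01] yaw 0.125 turn x units 0.0 pos [0.5621 0.0075 0.1033] F [-0.06 -0.27 -0.22] w 0.0626 t 14.68 Mx [-0.001  0.    -1.   ]
```

View pics/w14.png

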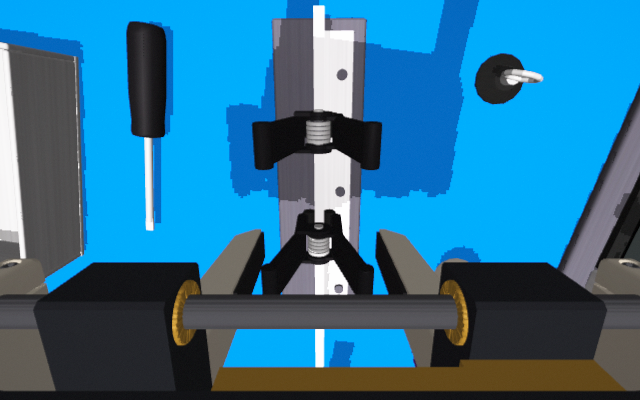

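```bash
python3 - <<'E'
from h import *
s0=cv2.imread("pics/scene0.png")[170:270,260:390]; s1=cv2.imread("pics/s12.png")[170:270,260:390]
t0=cv2.imread("pics/top0.png")[160:285,290:350]; t1=cv2.imread("pics/t12.png")[160:285,290:350]
cv2.imwrite("pics/cmp.png",cv2.resize(np.vstack([s0,s1]),None,fx=4,fy=3,interpolation=cv2.INTER_CUBIC))
cv2.imwrite("pics/cmpt.png",cv2.resize(np.hstack([t0,t1]),None,fx=4,fy=4,interpolation=cv2.INTER_CUBIC))
E
```

```text
(no output)
```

View pics/cmp.png

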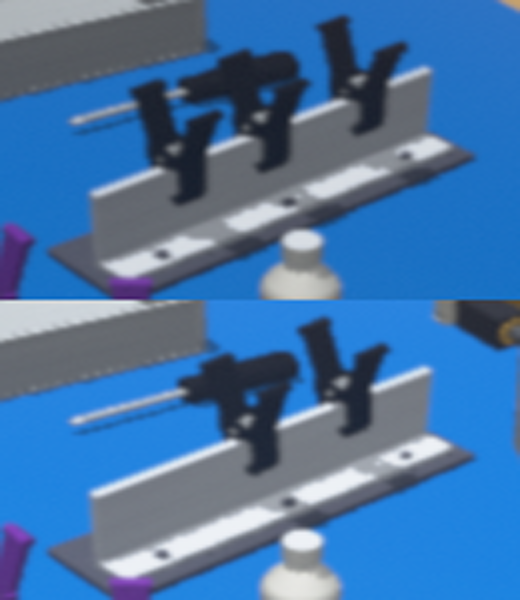

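View pics/cmpt.png

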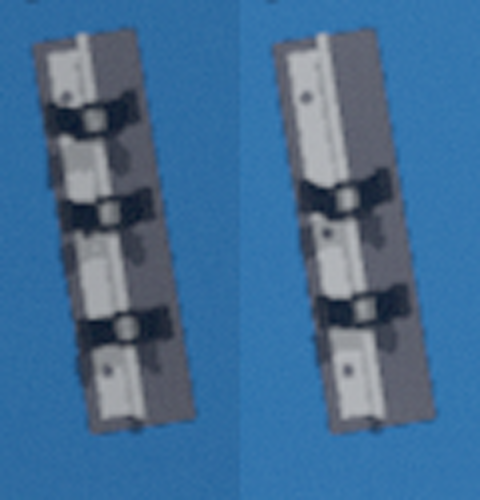

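Call:
servo_tool([
  [65, [0.05, -0.07, 0.38], [0, 0, 0]],
  [60, [0, 0, 0], [0, 0, 0]],
  [52, [0, 0, 0], [0, 0, 0]],
  [45, [0, 0, 0], [0, 0, 0]],
  [40, [0, 0, 0], [0, 0, 0]],
])

```text
clock: 15.15
position: [0.5715, 0.0063, 0.1054]
orientation: [-0.044, 0.704, 0.044, 0.707]
force: [-0.9, -2.1, 24.8]
width: 0.041
```

Call:
servo_tool([
  [35, [0, 0, 0], [0, 0, 0]],
  [35, [0, 0, 0], [0, 0, 0]],
  [35, [0, 0, 0], [0, 0, 0]],
])

```text
clock: 15.4
position: [0.5722, 0.0061, 0.1069]
orientation: [-0.045, 0.703, 0.044, 0.708]
force: [-1.6, -2.2, 28.3]
width: 0.0334
```

```bash
python3 - <<'E'
from h import *
to((0.562,.0062,.102),.125)
im=save("wrist","w15.png")
E
```

```text
units xyz [ 0.24  0.07 -0.51] yaw 0.125 turn x units -0.0 pos [0.5722 0.0061 0.1069] F [-1.6  -2.18 28.28] w 0.0334 t 15.4 Mx [ 0.007 -0.001 -1.   ]
```

View pics/w15.png

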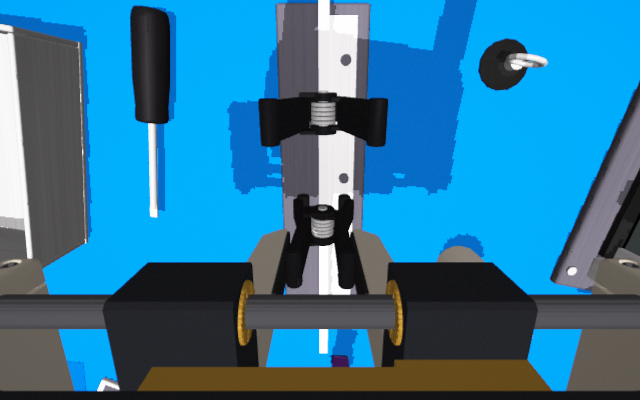

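Call:
servo_tool([
  [35, [-0.4, 0, 0], [0, 0, 0]],
  [35, [-0.8, 0, 0], [0, 0, 0]],
  [35, [-1, 0, 0], [0, 0, 0]],
  [35, [-1, 0, 0], [0, 0, 0]],
  [35, [-1, 0, 0], [0, 0, 0]],
])

```text
clock: 15.87
position: [0.5699, 0.0064, 0.1878]
orientation: [-0.044, 0.706, 0.044, 0.706]
force: [0.4, -0.4, -0.9]
width: 0.033
```

Call:
servo_tool([
  [35, [-0.3, 1, -0.3], [0, 0, 0]],
  [35, [0, 1, -0.3], [0, 0, 0]],
  [35, [0, 1, -0.3], [0, 0, 0]],
  [35, [0, 1, -0.3], [0, 0, 0]],
  [35, [0, 1, -0.3], [0, 0, 0]],
])

```text
clock: 16.28
position: [0.5273, 0.1027, 0.193]
orientation: [-0.044, 0.706, 0.044, 0.706]
force: [0.8, 1.3, 0.0]
width: 0.0329
```

Call:
servo_tool([
  [35, [0, 1, -0.3], [0, 0, 0]],
  [35, [0, 1, -0.3], [0, 0, 0]],
  [35, [0, 1, -0.3], [0, 0, 0]],
  [35, [0, 1, -0.3], [0, 0, 0]],
  [35, [0, 1, -0.1], [0.2, 0, 0]],
])

```text
clock: 16.7
position: [0.4887, 0.1987, 0.1931]
orientation: [-0.036, 0.706, 0.036, 0.706]
force: [0.2, -0.6, -2.0]
width: 0.0333
```

Call:
servo_tool([
  [35, [0, 1, 0], [0.5, 0, 0]],
  [35, [0, 1, 0], [0.5, 0, 0]],
  [35, [0, 0.8, 0], [0.5, 0, 0]],
  [35, [0, 0.5, 0], [0, 0, 0]],
  [35, [0, 0, 0], [0, 0, 0]],
])

```text
clock: 17.12
position: [0.4877, 0.265, 0.1926]
orientation: [0.027, 0.707, -0.027, 0.707]
force: [0.4, -0.5, -0.6]
width: 0.0329
```

```bash
python3 - <<'E'
from h import *
to((0.481,.2836,.19),-.079)
im=save("wrist","w16.png")
to((0.481,.2836,.19),-.079)
g=cv2.cvtColor(im,cv2.COLOR_RGB2GRAY)
for v in(100,130,140,160,180,): print(v,g[v,316:340])
E
```

```text
units xyz [ 0.13  0.9  -0.4 ] yaw -0.076 turn x units 0.03 pos [0.4877 0.265  0.1926] F [ 0.44 -0.55 -0.56] w 0.0329 t 17.12 Mx [-0.  0. -1.]
units xyz [ 0.13  0.95 -0.41] yaw -0.076 turn x units 0.03 pos [0.4877 0.264  0.1926] F [-0.34 -0.84 -0.74] w 0.0331 t 17.17 Mx [-0. -0. -1.]
100 [65 64 61 63 64 63 63 62 63 62 62 64 65 60 63 63 64 62 63 64 64 63 63 62]
130 [ 71  71  72  74  76 115 169 196 217 218 215 213 211 214 215 218 218 218
 215 215 215 217 217 216]
140 [ 72  72  70  74  76  73  63  35  23  23  23  22  24  96 150 104  51  26
  24  23  25  22  24  22]
160 [ 71  70  72 116 125 122 102  55  38  36  25  22  22  20  30  32  39  48
  48  57  22   5  10  79]
180 [119 119 120 122 121 121  82  47  38  38  39  38  37  38  38  28  38  45
  46  45  17   5   8 168]
```

View pics/w16.png

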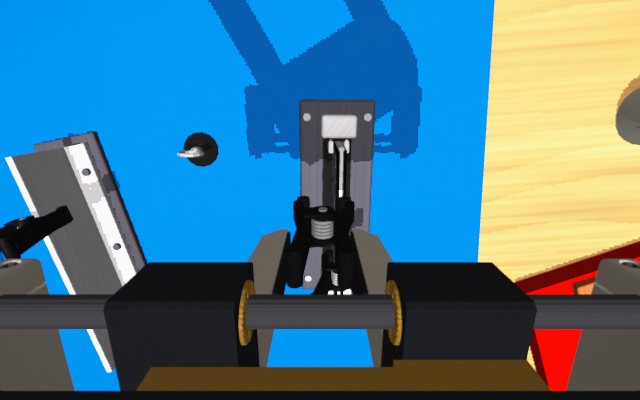

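Call:
servo_tool([
  [35, [0, 0.92, -0.4], [0, 0, 0]],
  [35, [0.4, 0, 0], [0, 0, 0]],
  [35, [0, 0, 0], [0, 0, 0]],
])

```text
clock: 17.42
position: [0.4809, 0.2821, 0.1833]
orientation: [0.027, 0.707, -0.028, 0.706]
force: [-0.2, -0.5, -0.8]
width: 0.0331
```

```bash
python3 - <<'E'
from h import *
to((0.481,.2836,.1276),-.079)
im=save("wrist","w17.png")
to((0.481,.2836,.1276),-.079)
g=cv2.cvtColor(im,cv2.COLOR_RGB2GRAY)
for v in(160,170,180,190): print(v,g[v,310:334])
E
```

```text
units xyz [2.78 0.08 0.  ] yaw -0.077 turn x units 0.02 pos [0.4809 0.2821 0.1833] F [-0.17 -0.46 -0.85] w 0.0331 t 17.42 Mx [-0.001 -0.001 -1.   ]
units xyz [ 2.81  0.09 -0.01] yaw -0.078 turn x units 0.01 pos [0.4811 0.2818 0.1838] F [-0.66  0.05 -0.84] w 0.0328 t 17.47 Mx [-0.001 -0.001 -1.   ]
160 [ 22 170 214 218 216 210 102  11  60 155 181 187 187 183 174  94  20 173
 212 217 217 207  96  23]
170 [ 22  21  22  22  19  29  44  18   9   9 168 196 201 157  61  10   2  16
  29  37  35  37  37  35]
180 [ 38  38  36  39  37  36  47  20   5  11 170 197 200 159  62   7   7  15
  33  39  36  35  39  36]
190 [ 37  36  38  37  39  38  41  14   6   9 169 196 201 157  60   7   3  15
  22  34  38  38  36  37]
```

View pics/w17.png

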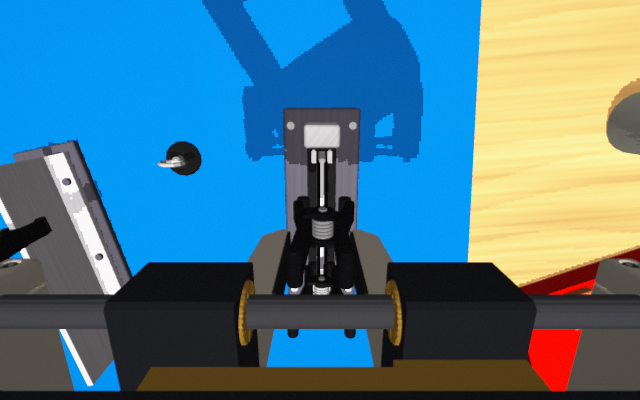

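Call:
servo_tool([
  [35, [0.7, 0.05, 0], [0, 0, 0]],
  [35, [0.7, 0, 0], [0, 0, 0]],
  [35, [0.7, 0, 0], [0, 0, 0]],
  [35, [0.6, 0, 0], [0, 0, 0]],
  [35, [0, 0, 0], [0, 0, 0]],
])

```text
clock: 17.88
position: [0.4802, 0.2829, 0.1269]
orientation: [0.027, 0.708, -0.029, 0.705]
force: [-0.4, -0.7, -0.4]
width: 0.0332
```

Call:
servo_tool([
  [35, [0.1, 0, 0], [0, 0, 0]],
  [35, [0, 0, 0], [0, 0, 0]],
])

```text
clock: 18.05
position: [0.4814, 0.2838, 0.1286]
orientation: [0.028, 0.707, -0.028, 0.707]
force: [0.2, 0.4, -0.5]
width: 0.033
```

Call:
servo_tool([
  [35, [0.1, 0, 0], [0, 0, 0]],
  [35, [0, 0, 0], [0, 0, 0]],
])

```text
clock: 18.22
position: [0.4815, 0.2839, 0.1269]
orientation: [0.028, 0.706, -0.028, 0.707]
force: [-0.2, 0.1, -0.5]
width: 0.0331
```

Call:
servo_tool([
  [35, [0.1, 0, 0], [0, 0, 0]],
  [35, [0, 0, 0], [0, 0, 0]],
])

```text
clock: 18.38
position: [0.4813, 0.2838, 0.1246]
orientation: [0.028, 0.707, -0.028, 0.707]
force: [-0.1, 0.4, -0.2]
width: 0.0329
```

Call:
servo_tool([
  [35, [0.1, 0, 0], [0, 0, 0]],
  [35, [0, 0, 0], [0, 0, 0]],
])

```text
clock: 18.55
position: [0.4814, 0.2838, 0.1227]
orientation: [0.028, 0.706, -0.028, 0.707]
force: [-0.4, 0.9, 2.6]
width: 0.0331
```

Call:
servo_tool([
  [35, [0.1, 0, 0], [0, 0, 0]],
  [35, [0, 0, 0], [0, 0, 0]],
])

```text
clock: 18.72
position: [0.4821, 0.284, 0.1223]
orientation: [0.028, 0.706, -0.027, 0.707]
force: [-0.9, -0.3, 12.3]
width: 0.0334
```

Call:
servo_tool([
  [40, [0, 0, 0], [0, 0, 0]],
  [45, [0, 0, 0], [0, 0, 0]],
  [50, [0, 0, 0], [0, 0, 0]],
  [55, [0, 0, 0], [0, 0, 0]],
])

```text
clock: 19.05
position: [0.4811, 0.2834, 0.1202]
orientation: [0.027, 0.707, -0.028, 0.706]
force: [0.7, -3.3, -2.0]
width: 0.0492
```

Call:
servo_tool([
  [65, [0, 0, 0], [0, 0, 0]],
  [75, [0, 0, 0], [0, 0, 0]],
  [80, [0, 0, 0], [0, 0, 0]],
  [80, [0, 0, 0], [0, 0, 0]],
])

```text
clock: 19.38
position: [0.4813, 0.2838, 0.1207]
orientation: [0.028, 0.707, -0.028, 0.707]
force: [0.5, -0.2, 0.4]
width: 0.0723
```

Call:
servo_tool([
  [85, [-0.3, 0, 0], [0, 0, 0]],
  [90, [-1, 0, 0], [0, 0, 0]],
  [90, [-1, 0, 0], [0, 0, 0]],
  [90, [-1, 0, 0], [0, 0, 0]],
  [90, [-0.5, 0, 0], [-0.5, 0, 0]],
])

```text
clock: 19.8
position: [0.4818, 0.2841, 0.1998]
orientation: [0.008, 0.706, -0.006, 0.708]
force: [-0.3, -0.2, 1.1]
width: 0.0838
```

```bash
python3 - <<'E'
from h import *
s=save("scene","s18.png")
im=save("wrist","w18.png")
to((0.503,-.001,.19),.125)
cv2.imwrite("pics/s18c.png",cv2.resize(s[180:350,350:500,::-1],None,fx=4,fy=3.5,interpolation=cv2.INTER_CUBIC))
E
```

```text
units xyz [  0.44 -14.24   1.3 ] yaw -0.017 turn x units -1.19 pos [0.4819 0.2841 0.1992] F [-1.22  0.22 -0.26] w 0.0834 t 19.9 Mx [ 0.003  0.002 -1.   ]
```

View pics/s18c.png

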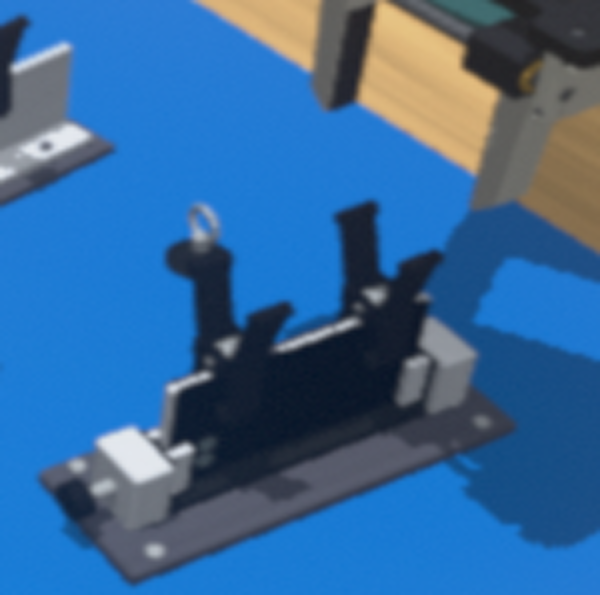

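View pics/w18.png

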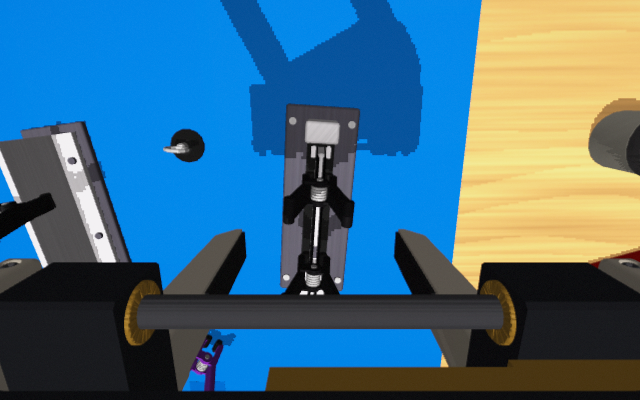

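Call:
servo_tool([
  [90, [0, -1, 0.1], [0, 0, 0]],
  [90, [0, -1, 0.1], [0, 0, 0]],
  [90, [0, -1, 0.1], [0, 0, 0]],
  [90, [0, -1, 0.1], [0, 0, 0]],
  [90, [0, -1, 0.1], [0, 0, 0]],
])

```text
clock: 20.32
position: [0.4891, 0.1826, 0.1957]
orientation: [0.007, 0.707, -0.007, 0.707]
force: [0.3, 1.0, 0.3]
width: 0.084
```

Call:
servo_tool([
  [90, [0, -1, 0.1], [0, 0, 0]],
  [90, [0, -1, 0.1], [0, 0, 0]],
  [90, [0, -1, 0.1], [0, 0, 0]],
  [90, [0, -1, 0.1], [0, 0, 0]],
  [90, [0, -1, 0.1], [-0.3, 0, 0]],
])

```text
clock: 20.73
position: [0.4972, 0.0824, 0.1958]
orientation: [-0.005, 0.707, 0.005, 0.707]
force: [-0.1, -0.3, -0.9]
width: 0.0836
```

Call:
servo_tool([
  [90, [0, -1, 0.1], [-0.4, 0, 0]],
  [90, [0, -1, 0], [-0.4, 0, 0]],
  [90, [0, -1, 0], [-0.1, 0, 0]],
  [90, [0, -1, 0], [0, 0, 0]],
  [80, [0, 0, 0], [0, 0, 0]],
])

```text
clock: 21.15
position: [0.5059, 0.0014, 0.1957]
orientation: [-0.043, 0.706, 0.043, 0.705]
force: [-0.7, -0.2, 0.5]
width: 0.0802
```

```bash
python3 - <<'E'
from h import *
to((0.503,-.0015,.102),.125)
im=save("wrist","w19.png")
to((0.503,-.0015,.102),.125)
for x in(.492,.503,.51): print(proj("wrist",(x,-.001,.09)))
E
```

```text
units xyz [ 4.69 -0.12 -0.16] yaw 0.122 turn x units -0.03 pos [0.5059 0.0014 0.1957] F [-0.7  -0.17  0.46] w 0.0802 t 21.15 Mx [-0.001 -0.001 -1.   ]
units xyz [ 4.69 -0.19 -0.16] yaw 0.121 turn x units -0.03 pos [0.5058 0.0027 0.1958] F [ 0.71  0.36 -0.15] w 0.0774 t 21.2 Mx [-0.001  0.    -1.   ]
[318.17414292 178.57100496]
[316.65420857 190.71763906]
[315.70358689 198.31458151]
```

View pics/w19.png

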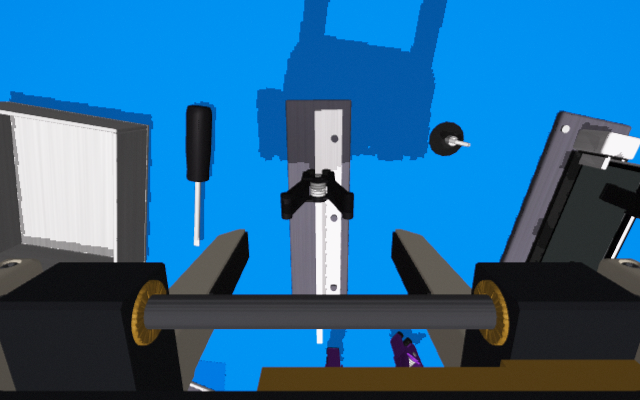

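Call:
servo_tool([
  [80, [0.9, -0.12, -0.32], [0, 0, 0]],
  [80, [1, 0, 0], [0, 0, 0]],
  [80, [1, 0, 0], [0, 0, 0]],
  [80, [1, 0, 0], [0, 0, 0]],
  [75, [0.7, 0, 0], [0, 0, 0]],
])

```text
clock: 21.62
position: [0.4991, 0.0014, 0.1024]
orientation: [-0.044, 0.706, 0.044, 0.705]
force: [0.8, -0.6, -0.0]
width: 0.0712
```

Call:
servo_tool([
  [70, [0.1, 0, 0], [0, 0, 0]],
  [65, [0, 0, 0], [0, 0, 0]],
])

```text
clock: 21.78
position: [0.4995, 0.001, 0.102]
orientation: [-0.044, 0.706, 0.044, 0.705]
force: [0.3, 0.1, -0.3]
width: 0.0633
```

```bash
python3 - <<'E'
from h import *
to((0.4995,-.0015,.102),.125)
im=save("wrist","w20.png")
E
```

```text
units xyz [ 0.   -0.13 -0.02] yaw 0.125 turn x units 0.0 pos [0.4995 0.001  0.102 ] F [ 0.29  0.11 -0.26] w 0.0633 t 21.78 Mx [-0.001  0.    -1.   ]
```

View pics/w20.png

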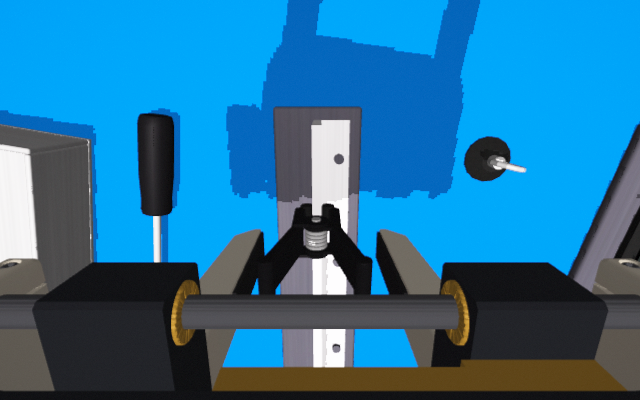

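Call:
servo_tool([
  [65, [0, -0.14, 0.2], [0, 0, 0]],
  [60, [0, 0, 0], [0, 0, 0]],
  [50, [0, 0, 0], [0, 0, 0]],
  [45, [0, 0, 0], [0, 0, 0]],
  [40, [0, 0, 0], [0, 0, 0]],
])

```text
clock: 22.25
position: [0.5045, -0.0018, 0.1032]
orientation: [-0.044, 0.705, 0.044, 0.706]
force: [0.1, -0.3, 8.4]
width: 0.0405
```

Call:
servo_tool([
  [35, [0, 0, 0], [0, 0, 0]],
  [35, [0, 0, 0], [0, 0, 0]],
  [35, [0, 0, 0], [0, 0, 0]],
])

```text
clock: 22.5
position: [0.5047, -0.0018, 0.1037]
orientation: [-0.044, 0.705, 0.044, 0.706]
force: [0.1, -0.3, 7.6]
width: 0.0328
```

Call:
servo_tool([
  [35, [-0.4, 0, 0], [0, 0, 0]],
  [35, [-0.8, 0, 0], [0, 0, 0]],
  [35, [-1, 0, 0], [0, 0, 0]],
  [35, [-1, 0, 0], [0, 0, 0]],
  [35, [-1, 0, 0], [0, 0, 0]],
])

```text
clock: 22.92
position: [0.504, -0.0017, 0.188]
orientation: [-0.044, 0.706, 0.044, 0.706]
force: [0.2, -0.6, -1.1]
width: 0.0324
```

```bash
python3 - <<'E'
from h import *
to((0.5535,-.2675,.19),.125)
im=save("wrist","w21.png")
for u in ((398,180),(457,180),(457,247),(398,247)): print(onz("top",u,.06))
E
```

```text
units xyz [ -0.1 -13.5   0.8] yaw 0.125 turn x units 0.0 pos [ 0.504  -0.0017  0.188 ] F [ 0.2  -0.55 -1.1 ] w 0.0324 t 22.92 Mx [-0.  0. -1.]
[ 0.64008149 -0.1969513   0.06      ]
[ 0.63615454 -0.34502841  0.06      ]
[ 0.46845454 -0.33738717  0.06      ]
[ 0.47214457 -0.19081825  0.06      ]
```

View pics/w21.png

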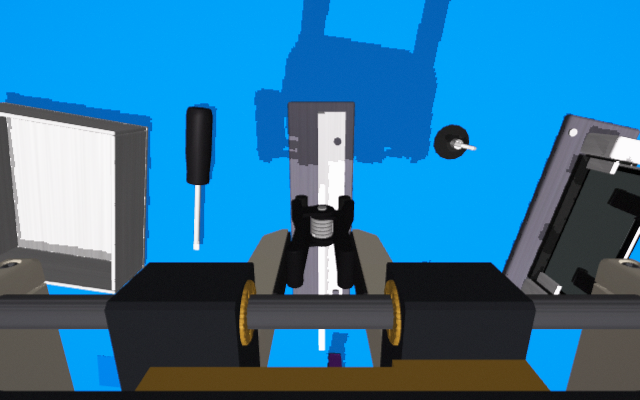

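Call:
servo_tool([
  [35, [0, -1, 0.1], [0, 0, 0]],
  [35, [0, -1, 0.1], [0, 0, 0]],
  [35, [0, -1, 0.1], [0, 0, 0]],
  [35, [0, -1, 0.1], [0, 0, 0]],
  [35, [0, -1, 0.1], [0, 0, 0]],
])

```text
clock: 23.38
position: [0.5267, -0.1006, 0.187]
orientation: [-0.044, 0.706, 0.044, 0.706]
force: [0.9, -0.0, -0.8]
width: 0.0326
```

Call:
servo_tool([
  [35, [0, -1, 0.1], [0, 0, 0]],
  [35, [0, -1, 0.1], [0, 0, 0]],
  [35, [0, -1, 0.1], [0, 0, 0]],
  [35, [0, -1, 0], [0.2, 0, 0]],
  [35, [0, -1, 0], [0.2, 0, 0]],
])

```text
clock: 23.8
position: [0.5447, -0.1991, 0.1869]
orientation: [-0.027, 0.707, 0.027, 0.707]
force: [-0.3, -0.5, -0.7]
width: 0.0326
```

Call:
servo_tool([
  [35, [0, -1, 0], [0.2, 0, 0]],
  [35, [0, -1, 0], [0.2, 0, 0]],
  [35, [0, -1, 0], [0, 0, 0]],
  [35, [0, -0.4, 0], [0, 0, 0]],
  [35, [0, 0, 0], [0, 0, 0]],
])

```text
clock: 24.22
position: [0.5478, -0.2673, 0.1865]
orientation: [-0.01, 0.707, 0.01, 0.707]
force: [0.2, -0.1, 0.2]
width: 0.0323
```

```bash
python3 - <<'E'
from h import *
to((0.554,-.268,.085),.025)
im=save("wrist","w22.png");
E
```

```text
units xyz [ 5.08 -0.05  0.31] yaw 0.028 turn x units 0.02 pos [ 0.5478 -0.2673  0.1865] F [ 0.21 -0.09  0.19] w 0.0323 t 24.22 Mx [-0.  0. -1.]
```

View pics/w22.png

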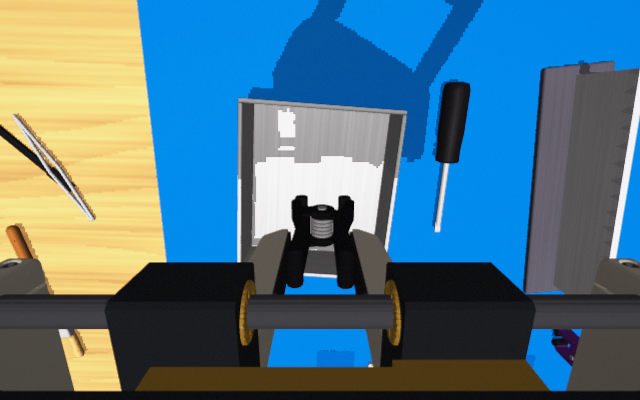

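Call:
servo_tool([
  [35, [1, 0, 0.3], [0, 0, 0]],
  [35, [1, 0, 0], [0, 0, 0]],
  [35, [1, 0, 0], [0, 0, 0]],
  [35, [1, 0, 0], [0, 0, 0]],
  [35, [1, 0, 0], [0, 0, 0]],
])

```text
clock: 24.68
position: [0.5541, -0.2645, 0.086]
orientation: [-0.011, 0.707, 0.011, 0.707]
force: [0.3, 0.2, -0.4]
width: 0.0328
```

Call:
servo_tool([
  [35, [0.2, 0, 0], [0, 0, 0]],
  [50, [0.2, 0, 0], [0, 0, 0]],
  [75, [0, 0, 0], [0, 0, 0]],
  [85, [0, 0, 0], [0, 0, 0]],
  [85, [0, 0, 0], [0, 0, 0]],
])

```text
clock: 25.1
position: [0.5546, -0.266, 0.0801]
orientation: [-0.011, 0.706, 0.01, 0.708]
force: [0.2, -0.5, -0.9]
width: 0.055
```

Call:
servo_tool([
  [85, [0, 0, 0], [0, 0, 0]],
  [85, [0, 0, 0], [0, 0, 0]],
  [85, [-1, 0, 0], [0, 0, 0]],
  [85, [-1, 0, 0], [0, 0, 0]],
  [85, [-1, 0, 0], [0, 0, 0]],
])

```text
clock: 25.52
position: [0.5539, -0.2659, 0.1396]
orientation: [-0.01, 0.707, 0.01, 0.707]
force: [0.1, 0.3, -0.4]
width: 0.0789
```

Call:
servo_tool([
  [85, [-1, 0, 0], [0, 0, 0]],
  [85, [-1, 0, 0], [0, 0, 0]],
  [85, [-1, 0, 0], [0, 0, 0]],
  [85, [-1, 0, 0], [0, 0, 0]],
  [85, [-0.5, 0, 0], [0, 0, 0]],
])

```text
clock: 25.93
position: [0.5544, -0.2662, 0.2317]
orientation: [-0.011, 0.706, 0.01, 0.708]
force: [0.4, 0.1, 0.2]
width: 0.0789
```

```bash
python3 - <<'E'
from h import *
to((0.554,-.268,.085),.025)
im=save("wrist","w23.png"); s=save("scene","s23.png");t=save("top","t23.png")
cv2.imwrite("pics/s23c.png",cv2.resize(s[180:350,350:500,::-1],None,fx=4,fy=3.5,interpolation=cv2.INTER_CUBIC))
cv2.imwrite("pics/t23c.png",cv2.resize(t[170:290,185:345,::-1],None,fx=5,fy=5,interpolation=cv2.INTER_CUBIC))
E
```

```text
units xyz [ 7.34 -0.08 -0.04] yaw 0.029 turn x units 0.03 pos [ 0.5544 -0.2662  0.2317] F [0.4  0.1  0.17] w 0.0789 t 25.93 Mx [ 0.003 -0.001 -1.   ]
```

View pics/w23.png

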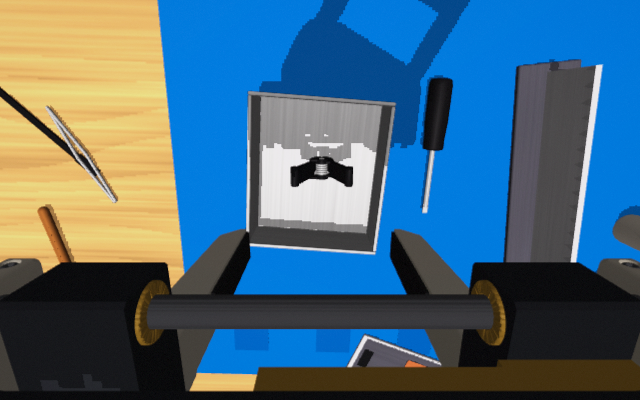

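View pics/s23c.png

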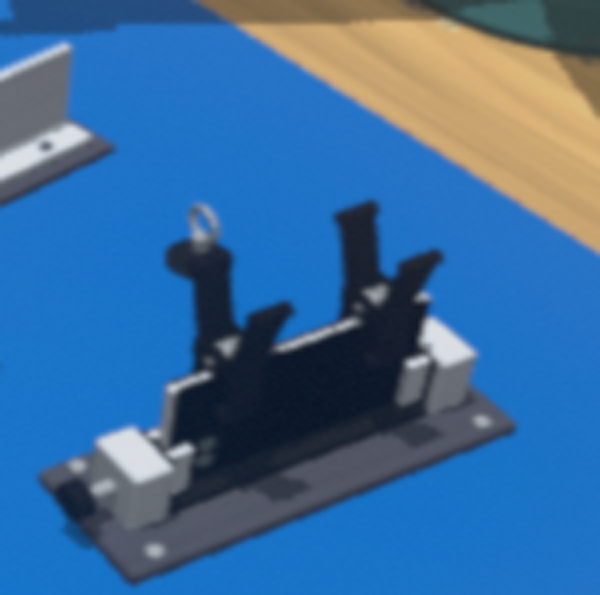

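Call:
servo_tool([
  [85, [0, 0, 0], [0, 0, 0]],
  [85, [0, 0, 0], [0, 0, 0]],
  [85, [0, 0, 0], [0, 0, 0]],
  [85, [0, 0, 0], [0, 0, 0]],
  [85, [0, 0, 0], [0, 0, 0]],
])

```text
clock: 26.5
position: [0.5539, -0.2659, 0.2281]
orientation: [-0.01, 0.707, 0.01, 0.707]
force: [-0.5, 0.2, -0.1]
width: 0.0792
```

```bash
python3 - <<'E'
from h import *
S=cam("scene")
def plane(uv,c,yaw):
    o,d=ray("scene",uv,S); n=np.array([-np.sin(yaw),np.cos(yaw),0]); return o+d*(n@(np.array(c)-o))/(n@d)
for uv in((443.3,263.6),(406.6,278.7)):
  for y in(.282,.280): print(plane(uv,(.521,y,.09),-.079).round(4))
print("ref rail")
for uv in((303.3,218.9),(324.6,208.8),(349.1,195.9)): print(plane(uv,(.5535,.0071,.075),.123).round(4))
# change between frames
a=cv2.imread("pics/t23.png").astype(int);b0=r.grab_frame("top")[:,:,::-1].astype(int);d=np.abs(a-b0).max(2)
print("diff tin",d[170:255,390:465].max(),"phone",d[180:285,190:240].max())
t0=cv2.imread("pics/top0.png").astype(int)
d=np.abs(a-t0).max(2)
for n,(u,v) in dict(bottle=(264,190),suction=(270,258),driver=(372,228)).items():
    w=d[v-25:v+30,u-9:u+10]; print(n,(w>40).sum())
from pprint import pprint
w=r.grab_frame("wrist")[:,:,::-1].astype(int); d=np.abs(w-cv2.imread("pics/w23.png")).max(2); print("wrist tin diff",(d[100:240,255:380]>40).sum())
E
```

```text
[0.4851 0.2848 0.1081]
[0.4829 0.283  0.1055]
[0.5663 0.2784 0.1075]
[0.5643 0.2766 0.1049]
ref rail
[0.6212 0.0155 0.0909]
[0.5635 0.0083 0.0899]
[ 4.929e-01 -4.000e-04  9.230e-02]
diff tin 66 phone 13
bottle 0
suction 0
driver 0
wrist tin diff 1576
```

Call:
servo_tool([
  [85, [0, 0, 0], [0, 0, 0]],
  [85, [0, 0, 0], [0, 0, 0]],
  [85, [0, 0, 0], [0, 0, 0]],
])

```text
clock: 26.85
position: [0.554, -0.2659, 0.2287]
orientation: [-0.01, 0.707, 0.01, 0.707]
force: [0.6, 0.1, -1.1]
width: 0.0789
```

```bash
python3 - <<'E'
from h import *
def blob(im):
    g=im.max(2); m=((g<60)*255).astype(np.uint8)[100:245,265:375]
    n,l,s,c=cv2.connectedComponentsWithStats(m); return [(s[i].tolist(),c[i].round(1).tolist()) for i in range(1,n) if s[i][4]>150]
def show(): to((.5544,-.2662,.2317))
print(blob(cv2.imread("pics/w23.png")))
show(); a=r.grab_frame("wrist"); print(blob(a))
for _ in range(9): b=r.grab_frame("wrist")
show(); print(blob(b))
E
```

```text
[([26, 57, 62, 29, 1029], [56.5, 71.4]), ([98, 77, 12, 68, 307], [106.4, 119.1])]
units xyz [-0.15 -0.02  0.02] yaw 0.029 turn x units None pos [ 0.554  -0.2659  0.2287] F [ 0.59  0.07 -1.1 ] w 0.0789 t 26.85 Mx [-0. -0. -1.]
[([25, 58, 63, 31, 1053], [56.0, 73.2]), ([97, 77, 13, 68, 306], [106.3, 120.1])]
units xyz [-0.15 -0.02  0.02] yaw 0.029 turn x units None pos [ 0.554  -0.2659  0.2286] F [-0.11 -0.15  0.91] w 0.0789 t 27.35 Mx [ 0. -0. -1.]
[([25, 58, 63, 31, 1054], [56.0, 73.2]), ([75, 77, 35, 68, 351], [103.8, 121.9])]
```

The clamp in the tin is at rest, and the arm is clear of everything.

```bash
python3 - <<'E'
from h import *
print(r.hand_in())
E
```

```text
the job is handed in; nothing more can be done
None
```

The two good clamps are on the phone, the worn one is in the scrap tin, and the job was handed in at about 27 s. The hand-in gave no verdict.

**Springs:** I squeezed each clamp to about 33 mm. The gripper gives no direct finger force. I judged by the upward push on the tool and by how far the fingers stayed short of their target:

| Clamp on the rail | Upward push | Fingers short of target | Verdict |
|---|---|---|---|
| Nearest the robot | about 6–8 N | about 0.5 mm | worn out |
| Middle | about 24–28 N | about 1.1 mm | good |
| Farthest | about 24 N | about 1.1 mm | good |

**Phone:** The two good clamps sit about +44 mm and −38 mm from the middle. Each was pressed down with about 12 N and then released. In the pictures they look upright and square. The hinge pins measure about 15–18 mm above the phone's edge, against about 15–17 mm on the rail, so they are seated to within a few millimetres.

**Tin:** The worn clamp is standing on its jaws near the middle of the tin. It did not move over the last half second of pictures.

**Bystanders:** The top picture showed no change at the bottle, the screwdriver or the suction cup.

**What disagreed or went wrong:**
- **Camera offset:** The wrist camera put the rail and phone edges about 2 mm from where the fixed cameras did. I used the wrist view for lining up.
- **Clamps dragged:** During testing I moved before the fingers had fully opened, which dragged two clamps about 10 mm along the rail. I found them again before gripping.
- **Not measured:** I did not measure the clamps' grip on the phone directly. The picture limit was reached before I could view the final overhead and full-scene pictures.

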